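Close the nut tub and stack it

ROBOT

A 7-joint arm with a two-finger parallel gripper is mounted at the origin on a cart in front of the work surface, level with it; the furniture and walls round the work are solid. World frame = base frame: x ahead of the robot, y to its left, z up, the work surface at z = 0. Lengths are in m, angles in rad, forces in N, time in s.
With the tool pointing down it reaches from about 0.4 to 0.85 m from the base axis. Payload 4.5 kg.
Tool frame: the origin (TCP) lies midway between the tips of the shut fingers; the grasp point (between the pads) lies 19 mm behind it; z points along the fingers, x is the direction in which the jaws open and shut, and the axes are right-handed (so a half turn about z gives the same grasp; the last joint's range is limited). The gripper opens to 88 mm and grips with 3 to 60 N. Pads are 18 mm wide; open, the fingers measure 123 mm over their backs; the gripper's body (75 mm by 187 mm) begins 45 mm behind the grasp point.
Start: joints at [1.156, 0.689, -0.195, 1.565, 0.157, 0.902, -0.215], TCP at [0.271, -0.563, 0.239] pointing down, gripper open.
Joint ranges: [-3.01, 3.01], [-0.46, 2.08], [-1.47, 1.51], [0.13, 2.56], [-1, 4.14], [0.04, 2.09], [-2.66, 2.66]. Speed limits (rad/s): [2.57, 2.57, 3.14, 3.14, 3.14, 3.14, 3.14].

INTERFACE

Orientations are given as a unit quaternion [x, y, z, w].
In Python, from plant import r gives the robot as it stands. The module is installed in compiled form; this text tells all that it offers.
- The arm moves only by the tool play_rows, never from a script. Its argument "increments" is a list of rows, each a list of 7 numbers: the opening, from 0 (shut) to 1 (fully open), then the shift along the tool's x, y, z in mm, then the turn, a rotation vector about the tool's x, y, z in rad. In form: [[hand, dx, dy, dz, wx, wy, wz], ...]. A call has exactly 8 rows; each row shifts and turns the pose as measured when the row begins, along the tool's axes as they then stand; what a row does not reach is not made up. A row lasts 1/8 s, in which the tool goes at most 62.5 mm and 10.7 degrees, less where a joint would pass 70% of its speed; a pose out of reach is approached as far as the arm can. A call is refused whole if a number of a shift passes 62.5 or a number of a turn 0.188, either way. A call with a gripper value outside its range is refused whole. The fingers move at their own pace and stop on an object; "grip_force" is the grip in N (left out, the last holds). Time passes only in rows, so rows that do not move let the fingers close, or fill a call up. It gives the time, the measured TCP pose, the force and the opening at its end, in the units of the state.
- r.get_state(): the state, without advancing time (a new reading comes with each control period).
- r.snapshot(name): name is "scene" or "top"; returns the picture (480x640x3 uint8, red, green, blue); there is no depth.
- r.get_calibration(name): a dict with "fx", "fy", "cx", "cy" (pixels), "R" (3x3) and "t" (3): a world point X has camera coordinates R X + t. Camera axes: x right, y down, z forward; pixel columns grow to the right and rows downward; lengths in m; the calibration is good to about 2 mm. A picture is of the moment at which its call begins. get_calibration takes no time and is no camera call.
- r.finish_job(): hands the job in, once; it reports no verdict.
The state is a dict: "clock": time; "q": joint angles; "qd": joint speeds; "joint_torque": joint torques, N m; "tool_pos": TCP position; "eef_rot": TCP orientation; "contact_force": force on the tool from outside, world axes, zero at the start; "moment": the same for the moment, N m; "opening": opening from 0.0 (shut) to 1.0 (fully open).
Only numpy, scipy, OpenCV 4.12 (cv2) and the standard library are available. Lean on these libraries where they do the work, as an engineer would, in place of code of your own. Each camera call takes 0.05 s, during which the arm holds its last target.

TASK

The hex nuts are being put away: drop the last loose nut into the open tub with the others, then close the tub with its lid - hook the lid's tongue under the rail at one end of the tub and press the other end down until the sprung clip snaps over it. Then set the closed tub gently on top of the full tub, which stays where it stands, so that all four feet drop into the corner recesses of the lid below. Keep the tub upright throughout and leave the other things on the bench alone.

Things in the scene. Friction and masses are not known exactly. Their poses are not given: they have to be found in the camera images.
- tub: Open grey tub, 120 mm long (x) by 57 wide (y), 0.12 to 0.2 kg, loose. Origin: its centre at the soles of its feet, z up. Flat rim at z = 40 mm; walls 2.5 mm (sides) and 3 mm (ends) thick; inner floor at z = 10.5. A rail for the lid's tongue on the +x end, a black sprung clip on the -x end (outside at x = -66, thumb lip to -71, top at z = 51 mm).
- rail_edge (a point): Middle of the lower inner edge of the tub's rail, at (51.5, 0, 45.3) mm in the tub's frame. The rail is 48 mm wide in y, top at z = 48; from this edge it overhangs 5.5 mm inward from an upright whose inner face is at x = 57. Below it the gap down to the rim level is 5.3 mm, and farther down the inside of the tub is open. The lid's tongue goes under it.
- foot (a point): Centre of the sole of one foot of the open tub, at (40, 19, 0) mm in its frame; the four round feet are at x = +-40, y = +-19 mm, 10 mm across, 8 mm high, with square-edged soles.
- clip (a joint): Sprung clip on the tub's -x end, 22 mm wide, pin along y at x = -64.5, z = 16 mm. 0 rad: upright, held by its spring; grows as its nose is pushed outward. Nose reaches in to x = -53.5 mm: lead-in slope on top (z = 46 to 51), flat underside at z = 44. A ledge pressed down swings it out about 0.15 rad, then it snaps back to 0 above the ledge: 5 to 10 N, over 20 N if the lid binds (press again).
- tub_lid: White lid, 0.06 kg, right way up. Plate x = -50 to 50.5, 60 mm wide (y), 8 mm thick; origin at the centre of the plate's underside, z up. Shut, it lies on the rim, origin 40 mm above the tub's, axes as the tub's, overhanging its sides by 1.5 mm. Ribs below (4 mm deep, x = -20 to 30, outer faces y = +-25, 1 mm off the walls; one 3 mm deep at x = -55) drop inside the walls; it lies on them.
- tongue_tip (a point): Middle of the lower edge of the lid's tongue tip, at (56, 0, 0) mm in the lid's frame. The tongue is 40 mm wide, from x = 50.5 to 56, z = 0 to 3.5 mm. It goes under the rail with the lid tilted about y by some 10 to 20 degrees, this end low; then the lid swings down flat. If a rib rides on a side wall, the lid rolls 1.5 degrees, high on that side: shift it 1 to 3 mm away.
- ledge_end (a point): Middle of the upper edge of the lid's thin ledge for the clip, at (-57, 0, 2.5) mm in the lid's frame. The ledge is 40 mm wide, from x = -57 to -50, z = 0 to 2.5 mm. To shut the lid press on the plate's top (z = 8) near x = -44 until the clip snaps; the plate's end there must go down about 10 mm from where the ledge first rests on the clip's slope.
- full_tub: The same kind of tub, full and already closed, 0.7 kg, loose, not to be moved. 120 x 57 mm, lid 60 mm wide, lid top at z = 48 mm; origin at its centre at the soles of its feet, axes as the open tub's. A tub seated on it has its origin 44 mm above this one; 48 mm means that feet stand on the lid beside the recesses. Either way round will do.
- recess (a point): Centre of the floor of one recess in the full tub's lid, at (40, 19, 44) mm in its frame. Four square recesses, 12 x 12 mm and 4 mm deep, at x = +-40, y = +-19 mm; the open tub's own lid has the same four.
- nut: The loose steel hex nut to be put away, 22 mm across flats (two of them face its +-x), 10 mm high, lying flat on the bench to the right of the tubs; origin at the centre of its underside.
- nut_2: A like nut already in the open tub.
- nut_3: A like nut already in the open tub.
- pliers: Bystander: pliers with red handles, 147 x 42 x 10 mm, lying on the bench; origin at the centre.
- pin_tin: Bystander: round tin of track pins, 55 mm across, 23 mm high.
- sanding_block: Bystander: cork sanding block, 46 x 75 x 24 mm.

How it is judged:
On the way, in this order (a step that is already met when the one before it is completed fails the run):
1. the last nut lies inside the tub with the others (x of nut in the frame of tub between -0.057 and 0.057 m and y of nut in the frame of tub between -0.027 and 0.027 m and z of nut in the frame of tub between 0.007 and 0.036 m), for 0.2 s.
2. the lid is shut on the tub: tongue under the rail, clip snapped over the other end, nothing pressing on it (x of tub_lid in the frame of tub between -0.004 and 0.004 m and y of tub_lid in the frame of tub between -0.004 and 0.004 m and z of tub_lid in the frame of tub between 0.0375 and 0.0425 m and angle between the z axis of tub_lid and the z axis of tub, either way round below 0.035 rad and angle between the x axis of tub_lid and the x axis of tub, either way round below 0.08 rad and value of joint clip below 0.05 rad and contact force between tub_lid and the fingers below 0.1 N), for 0.2 s.
At the end, for the whole second after the job is handed in: Tub on the full tub, all four feet in the recesses: within 4 mm of centred, 42.5 to 45.7 mm above it, axes within 0.08 rad (either way round), level to 0.03. Lid shut: within 4 mm of place, flat to 0.035 rad, clip under 0.05. Three nuts inside, full tub upright; tub released, at rest (all of step 1 and x of tub in the frame of full_tub between -0.004 and 0.004 m and y of tub in the frame of full_tub between -0.004 and 0.004 m and z of tub in the frame of full_tub between 0.0425 and 0.0457 m and angle between the x axis of tub and the x axis of full_tub, either way round below 0.08 rad and angle between the z axis of tub and the z axis of full_tub, either way round below 0.03 rad and x of tub_lid in the frame of tub between -0.004 and 0.004 m and y of tub_lid in the frame of tub between -0.004 and 0.004 m and z of tub_lid in the frame of tub between 0.0375 and 0.0425 m and angle between the z axis of tub_lid and the z axis of tub, either way round below 0.035 rad and angle between the x axis of tub_lid and the x axis of tub, either way round below 0.08 rad and value of joint clip below 0.05 rad and x of nut_2 in the frame of tub between -0.057 and 0.057 m and y of nut_2 in the frame of tub between -0.027 and 0.027 m and z of nut_2 in the frame of tub between 0.007 and 0.036 m and x of nut_3 in the frame of tub between -0.057 and 0.057 m and y of nut_3 in the frame of tub between -0.027 and 0.027 m and z of nut_3 in the frame of tub between 0.007 and 0.036 m and linear speed of tub below 0.01 m/s and contact force between tub and the fingers below 0.1 N and angle between full_tub's own z axis and vertical below 0.05 rad); the robot touches nothing.
It fails at once if the tub is tipped by more than 0.4 rad (angle between tub's own z axis and vertical above 0.4 rad).
It fails at once if the full tub is shifted by more than 25 mm (distance of full_tub from where it was at the start of the episode above 0.025 m).
It fails at once if the tub is dropped onto the full tub (over 0.4 m/s less than 25 mm above its place there) (z of tub in the frame of full_tub between 0.03 and 0.069 m and horizontal distance between tub and full_tub below 0.05 m and linear speed of tub above 0.4 m/s).
It fails at once if a bystander (pliers, pin tin, sanding block) is moved by more than 20 mm (distance of any of pliers, pin_tin, sanding_block from where it was at the start of the episode above 0.02 m).
It also fails if it takes over 70 s, if anything falls off the work surface, if the arm or the gripper's body presses on something with over 40 N, if the wrist force passes 120 N, or if a joint passes its speed limit or range.

## Working session

There is one attempt and no reset: what is moved stays moved. The work goes in short steps, Python scripts to look and compute and a tool call to move; the robot and the scene stay as the last step left them, time stands still between calls to the robot, and variables do not carry over. Pictures are saved under pics/ and viewed, and the job is handed in when it is done.

Besides the shell and the picture viewer there is one more tool, called after "Request:" as name(argument=value, ...) on one line, values as JSON. play_rows: Moves the arm, as the interface text tells. Its arguments: {"type":"object","properties":{"increments":{"type":"array"},"grip_force":{"type":"number"}},"required":["increments"]}

```bash
mkdir -p pics; python3 - <<'E'
from plant import r
import cv2
s=r.get_state()
for k in s: print(k,s[k])
for n in("scene","top"):
    im=r.snapshot(n); cv2.imwrite(f"pics/{n}0.png",im[:,:,::-1]); print(n,r.get_calibration(n))
E
```

```text
clock 0.0
q [ 1.15580627  0.68998111 -0.19448276  1.56630986  0.15729693  0.9024659
 -0.21510574]
qd [-0.00069501  0.00271929  0.00178791  0.00176155  0.00046092  0.00041917
  0.00163257]
joint_torque [ 7.05763614e-04 -5.27559865e+01 -1.26651898e+00 -1.53422731e+01
 -5.26586152e-02  6.55790194e-03  1.37337061e-04]
tool_pos [ 0.27085282 -0.56259003  0.23792012]
eef_rot [ 8.46734388e-01 -5.32015120e-01 -7.86756335e-04 -4.11347118e-04]
contact_force [0.33370931 0.48932826 0.34994012]
moment [ 0.00156658 -0.02812668  0.07472026]
opening 1.0013419712695353
scene {'fx': 615.1758852218735, 'fy': 615.1758852218735, 'cx': 323.9226970048704, 'cy': 241.4144964997258, 'R': array([[ 8.23691898e-01,  5.67037395e-01,  4.99097772e-04],
       [ 2.54190491e-01, -3.68456026e-01, -8.94218850e-01],
       [-5.06871632e-01,  7.36687688e-01, -4.47629758e-01]]), 't': array([-0.41769212, -0.09557136,  1.8601164 ])}
top {'fx': 605.9826295267975, 'fy': 605.9826295267975, 'cx': 324.35893335738314, 'cy': 245.77801438968595, 'R': array([[-0.01275561, -0.99988242,  0.00851177],
       [-0.98993477,  0.01142788, -0.14106227],
       [ 0.14094841, -0.01022543, -0.98996413]]), 't': array([-0.01075308,  0.52856078,  1.28073018])}
```

View pics/scene0.png

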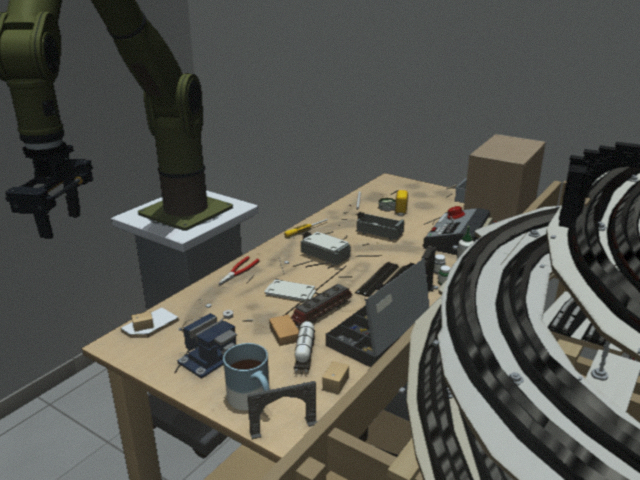

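View pics/top0.png

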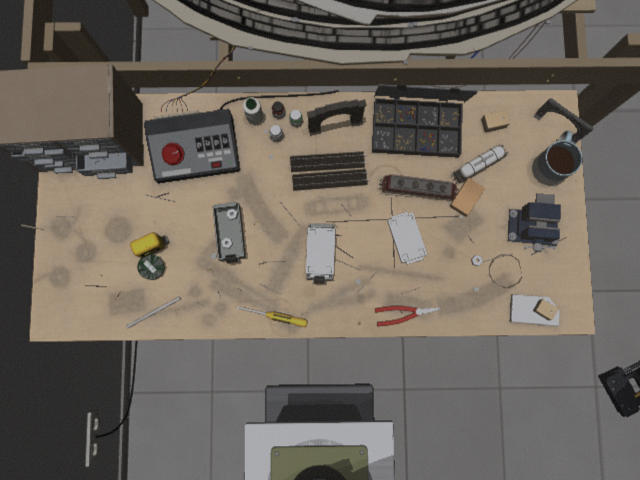

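```bash
python3 - <<'E'
import cv2
im=cv2.imread("pics/top0.png")
c=[(195,190,80,90),(285,205,80,90),(375,195,70,80),(455,240,50,50)]
for i,(x,y,w,h) in enumerate(c):
    a=im[y:y+h,x:x+w]; cv2.imwrite(f"pics/t_c{i}.png",cv2.resize(a,None,fx=6,fy=6,interpolation=cv2.INTER_CUBIC))
im=cv2.imread("pics/scene0.png")
a=im[190:330,190:420]; cv2.imwrite("pics/s_c.png",cv2.resize(a,None,fx=3.4,fy=3.4,interpolation=cv2.INTER_CUBIC))
import numpy as np
A=[cv2.imread(f"pics/t_c{i}.png") for i in range(4)]
H=540;o=np.zeros((H,1,3),np.uint8)
o=np.hstack([cv2.copyMakeBorder(a[:H],0,H-min(H,a.shape[0]),0,8,cv2.BORDER_CONSTANT) for a in A[:2]])
cv2.imwrite("pics/tc01.png",cv2.resize(o,(int(o.shape[1]*.8),432)) if o.shape[1]*.8<800 else o[:, :800])
o=np.hstack([cv2.copyMakeBorder(a[:H],0,H-min(H,a.shape[0]),0,8,cv2.BORDER_CONSTANT) for a in A[2:]])
cv2.imwrite("pics/tc23.png",o[:, :800])
E
```

```text
(no output)
```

View pics/tc01.png

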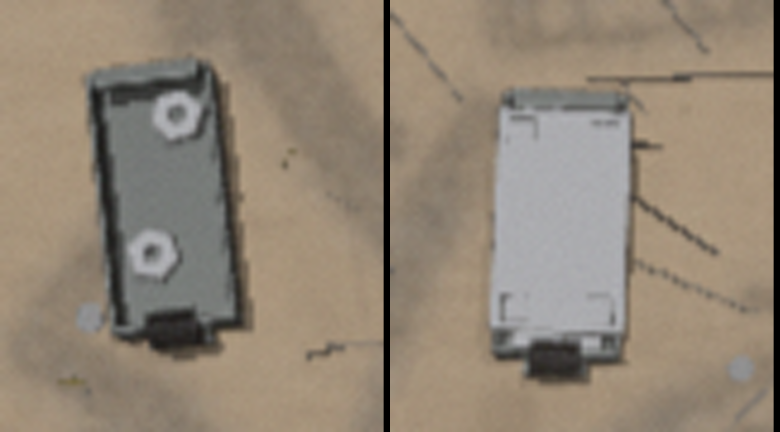

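View pics/tc23.png

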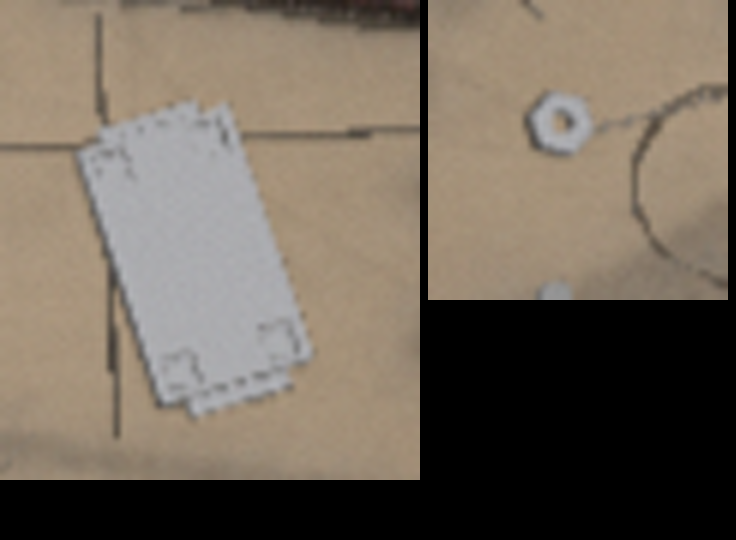

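View pics/s_c.png

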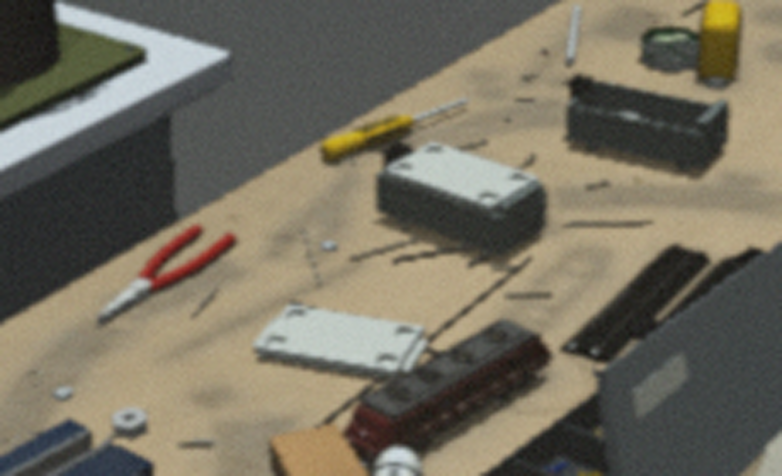

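```bash
cat > h.py <<'E'
import numpy as np, cv2
from scipy.spatial.transform import Rotation as Rn
def cal(n):
    from plant import r
    return r.get_calibration(n)
def ray(n,uv,z,c=None):
    c=c or cal(n); uv=np.atleast_2d(np.asarray(uv,float))
    C=-c['R'].T@c['t']
    d=np.c_[(uv[:,0]-c['cx'])/c['fx'],(uv[:,1]-c['cy'])/c['fy'],np.ones(len(uv))]@c['R']
    return C+d*((z-C[2])/d[:,2])[:,None]
def proj(n,X,c=None):
    c=c or cal(n); X=np.atleast_2d(X); p=X@c['R'].T+c['t']
    return np.c_[c['fx']*p[:,0]/p[:,2]+c['cx'],c['fy']*p[:,1]/p[:,2]+c['cy']]
def crop(im,x,y,w,h,f,fn):
    cv2.imwrite(fn,cv2.resize(im[y:y+h,x:x+w],None,fx=f,fy=f,interpolation=cv2.INTER_CUBIC))
def avg(n,k=4):
    from plant import r
    return np.mean([r.snapshot(n).astype(float)[:,:,::-1] for _ in range(k)],0).clip(0,255).astype(np.uint8)
E
python3 - <<'E'
from h import *
im=avg("top",4); cv2.imwrite("pics/top_avg.png",im); s=avg("scene",2); cv2.imwrite("pics/scene_avg.png",s)
crop(im,380,200,55,70,8,"pics/lid8.png"); crop(im,465,250,25,25,16,"pics/nut16.png"); crop(im,205,195,50,75,8,"pics/tub8.png")
hsv=cv2.cvtColor(im,cv2.COLOR_BGR2HSV)
m=((hsv[...,1]<45)&(hsv[...,2]>125)).astype(np.uint8)
cs,_=cv2.findContours(m,cv2.RETR_EXTERNAL,cv2.CHAIN_APPROX_NONE)
for c in cs:
    a=cv2.contourArea(c)
    x,y,w,h=cv2.boundingRect(c)
    if a>30 and 190<x<560 and y>180: print(a,(x,y,w,h),cv2.minAreaRect(c))
E
```

```text
4499.5 (244, 422, 150, 58) ((318.3931579589844, 449.76019287109375), (55.63444137573242, 149.88169860839844), 88.36341857910156)
110.5 (416, 307, 26, 9) ((428.493896484375, 310.4450988769531), (7.1780500411987305, 25.17839241027832), 83.6598129272461)
46.5 (237, 306, 29, 9) ((250.9672088623047, 310.13934326171875), (29.087995529174805, 2.576692581176758), 13.240518569946289)
882.0 (511, 294, 49, 33) ((535.309814453125, 309.529052734375), (48.75495910644531, 29.12230110168457), 5.355824947357178)
67.5 (472, 255, 11, 11) ((477.2500305175781, 259.75), (9.899494171142578, 9.192388534545898), 45.0)
73.5 (221, 237, 11, 11) ((226.0, 242.0), (10.0, 10.0), 90.0)
1263.5 (305, 223, 30, 54) ((319.9423828125, 249.67042541503906), (28.327993392944336, 53.313148498535156), 1.9749339818954468)
1246.5 (387, 212, 40, 53) ((407.2000427246094, 237.60000610351562), (51.2288932800293, 27.195585250854492), 71.56504821777344)
66.5 (226, 209, 11, 10) ((231.0, 213.5), (9.0, 10.0), 90.0)
```

View pics/lid8.png

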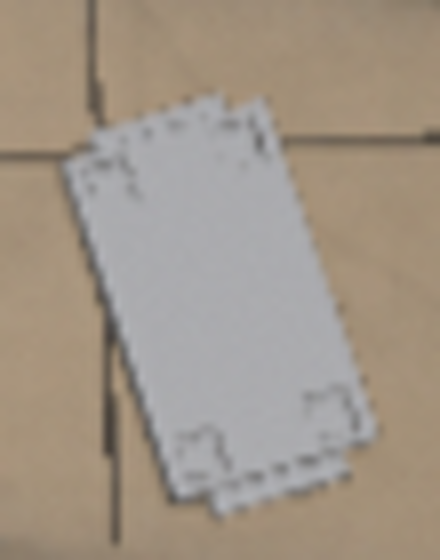

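View pics/nut16.png

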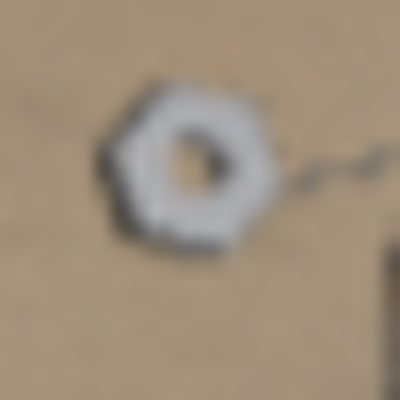

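View pics/tub8.png

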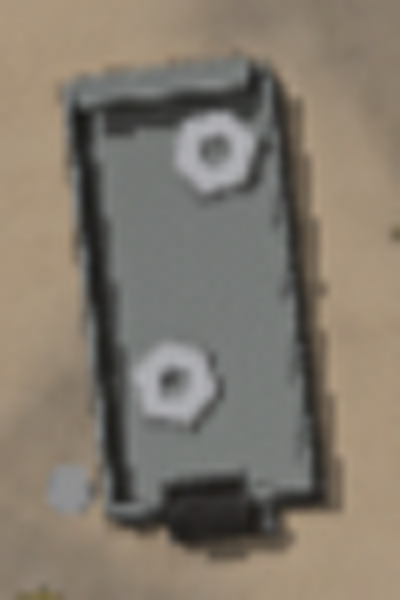

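```bash
python3 - <<'E'
from h import *
im=cv2.imread("pics/top_avg.png"); s=cv2.imread("pics/scene_avg.png")
def up(im,f=8): return cv2.resize(im,None,fx=f,fy=f,interpolation=cv2.INTER_CUBIC)
def pts(im,box,z,sat=45,val=125,f=8):
    x,y,w,h=box; u=up(im[y:y+h,x:x+w],f); hsv=cv2.cvtColor(u,cv2.COLOR_BGR2HSV)
    m=((hsv[...,1]<sat)&(hsv[...,2]>val)).astype(np.uint8)
    cs,_=cv2.findContours(m,cv2.RETR_EXTERNAL,cv2.CHAIN_APPROX_NONE); c=max(cs,key=cv2.contourArea)
    px=(c[:,0,:]+.5)/f-.5+[x,y]
    M=cv2.moments(m,True); cen=(np.array([M['m10'],M['m01']])/M['m00']+.5)/f-.5+[x,y]
    return px,ray("top",px,z)*1000,ray("top",cen,z)[0]*1000
for nm,box,z in [("lid",(380,200,55,70),.012),("full",(295,215,50,75),.048),("nut",(465,250,25,25),.010)]:
    px,W,c=pts(im,box,z)
    (cx,cy),(w,h),a=cv2.minAreaRect(W[:,:2].astype(np.float32))
    print(nm,"cen",c.round(1),"rect",np.round([cx,cy,w,h,a],1))
    # angle via hull edges
# tub: grey darker than bench, low saturation
x,y,w,h=205,195,50,75; u=up(im[y:y+h,x:x+w]); hsv=cv2.cvtColor(u,cv2.COLOR_BGR2HSV)
m=((hsv[...,1]<50)).astype(np.uint8); m=cv2.morphologyEx(m,cv2.MORPH_OPEN,np.ones((9,9)))
cs,_=cv2.findContours(m,cv2.RETR_EXTERNAL,cv2.CHAIN_APPROX_NONE); c=max(cs,key=cv2.contourArea)
px=(c[:,0,:]+.5)/8-.5+[x,y]; W=ray("top",px,.04)*1000
print("tub",cv2.minAreaRect(W[:,:2].astype(np.float32)))
v=u.copy(); cv2.drawContours(v,[c],-1,(0,0,255),1); cv2.imwrite("pics/tubm.png",v)
E
```

```text
lid cen [ 548.9 -202.2   12. ] rect [ 548.9 -201.7  115.6   62.2   16.7]
full cen [516.2  -7.3  48. ] rect [518.1  -7.8  62.2 118.1  87.2]
nut cen [ 496.7 -356.6   10. ] rect [ 496.7 -356.4   23.2   23.3   56.4]
tub ((561.635009765625, 194.60020446777344), (133.3650360107422, 75.972412109375), 2.418591022491455)
```

View pics/tubm.png

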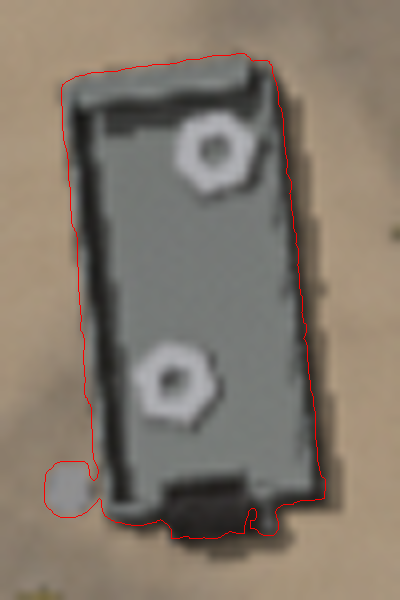

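```bash
python3 - <<'E'
from h import *
f=lambda u:(np.array(u,float)+.5)/8-.5+[205,195]
L=ray("top",f([[66,120],[93,440]]),.04)*1000; R=ray("top",f([[278,110],[318,470]]),.04)*1000; R8=ray("top",f([[278,110],[318,470]]),.008)*1000
T=ray("top",f([[75,82],[250,58]]),.048)*1000
for A in(L,R,R8,T): print(A.round(1).tolist(), np.degrees(np.arctan2(A[0,1]-A[1,1],A[0,0]-A[1,0])).round(2))
N=ray("top",f([[215,150],[175,382]]),.0205)*1000; print(N.round(1))
C=cal("top"); print(-C['R'].T@C['t'])
from plant import r
s=r.get_state(); t=s['tool_pos']*1000; Rt=Rn.from_quat(s['eef_rot']).as_matrix(); print(t,Rt.round(3))
for z in (120,): print("to nut tool frame", Rt.T@(np.array([496.7,-356.6,z])-t))
# vise height hint
E
```

```text
[[610.8, 225.7, 40.0], [522.5, 217.2, 40.0]] 5.47
[[613.0, 167.9, 40.0], [513.6, 156.4, 40.0]] 6.6
[[619.6, 172.1, 8.0], [517.8, 160.3, 8.0]] 6.6
[[619.7, 222.0, 48.0], [625.8, 174.5, 48.0]] 97.37
[[605.9 187.8  20.5]
 [541.  198.2  20.5]]
[ 0.34258665 -0.00369613  1.34252845]
[ 271.14301699 -563.03197206  238.62848297] [[ 0.434 -0.901 -0.   ]
 [-0.901 -0.434  0.   ]
 [-0.     0.    -1.   ]]
to nut tool frame [ -88.08603746 -292.79571928  118.63534643]
```

```bash
cat >> h.py <<'E'
def down(yaw_deg):  # tool x along yaw, z down
    a=np.radians(yaw_deg); return np.array([[np.cos(a),np.sin(a),0],[np.sin(a),-np.cos(a),0],[0,0,-1.]])
def plan(target_mm,Rt,n=8,pitch=None,show=True):
    """straight-line rows in tool axes from the measured pose"""
    from plant import r
    s=r.get_state(); p=s['tool_pos']*1000; R0=Rn.from_quat(s['eef_rot']).as_matrix()
    rv=Rn.from_matrix(R0.T@Rt).as_rotvec()/n; dp=(np.array(target_mm)-p)/n
    print("at",p.round(1),"yaw",np.degrees(np.arctan2(R0[1,0],R0[0,0])).round(2),"zaxis",R0[:,2].round(4),"clock",round(s['clock'],2),"open",round(s['opening'],3),"F",np.round(s['contact_force'],2),"M",np.round(s['moment'],2))
    for i in range(n):
        R=R0@Rn.from_rotvec(rv*i).as_matrix()
        print((R.T@dp).round(1).tolist(),rv.round(4).tolist())
E
python3 - <<'E'
from h import *
plan([496.7,-356.6,110],down(-7))
E
```

```text
at [ 271.1 -563.   238.6] yaw -64.28 zaxis [-1.e-04  2.e-04 -1.e+00] clock 0.4 open 0.997 F [ 0.43  0.93 -0.27] M [0.04 0.02 0.  ]
[-11.0, -36.6, 16.1] [-0.0, 0.0, -0.125]
[-6.4, -37.7, 16.1] [-0.0, 0.0, -0.125]
[-1.6, -38.2, 16.1] [-0.0, 0.0, -0.125]
[3.2, -38.1, 16.1] [-0.0, 0.0, -0.125]
[7.9, -37.4, 16.1] [-0.0, 0.0, -0.125]
[12.5, -36.1, 16.1] [-0.0, 0.0, -0.125]
[16.9, -34.3, 16.1] [-0.0, 0.0, -0.125]
[21.0, -31.9, 16.1] [-0.0, 0.0, -0.125]
```

Request:
play_rows(increments=[[1,-11,-37,8,0,0,-0.125],[1,-6,-38,8,0,0,-0.125],[1,-2,-38,8,0,0,-0.125],[1,3,-38,8,0,0,-0.125],[1,8,-37,14,0,0,-0.125],[1,12,-36,20,0,0,-0.125],[1,17,-34,30,0,0,-0.125],[1,21,-32,32,0,0,-0.125]], grip_force=20)

```text
clock: 1.4
tool_pos: [0.4995, -0.3559, 0.1095]
eef_rot: [0.999, -0.05, 0.003, 0.004]
contact_force: [0.1, -0.8, -0.3]
opening: 1.003
```

```bash
python3 - <<'E'
from h import *
plan([496.7,-356.6,30],down(-7))
im=avg("top",1); crop(im,380,170,160,150,5,"pics/n1.png")
E
```

```text
at [ 499.5 -355.9  109.5] yaw -5.72 zaxis [ 0.0046 -0.0092 -0.9999] clock 1.4 open 1.003 F [ 0.07 -0.81 -0.28] M [-0.03 -0.09 -0.03]
[-0.4, 0.0, 9.9] [0.0011, -0.0007, 0.0028]
[-0.4, 0.0, 9.9] [0.0011, -0.0007, 0.0028]
[-0.4, 0.1, 9.9] [0.0011, -0.0007, 0.0028]
[-0.4, 0.1, 9.9] [0.0011, -0.0007, 0.0028]
[-0.4, 0.1, 9.9] [0.0011, -0.0007, 0.0028]
[-0.4, 0.1, 9.9] [0.0011, -0.0007, 0.0028]
[-0.4, 0.1, 9.9] [0.0011, -0.0007, 0.0028]
[-0.3, 0.1, 9.9] [0.0011, -0.0007, 0.0028]
```

View pics/n1.png

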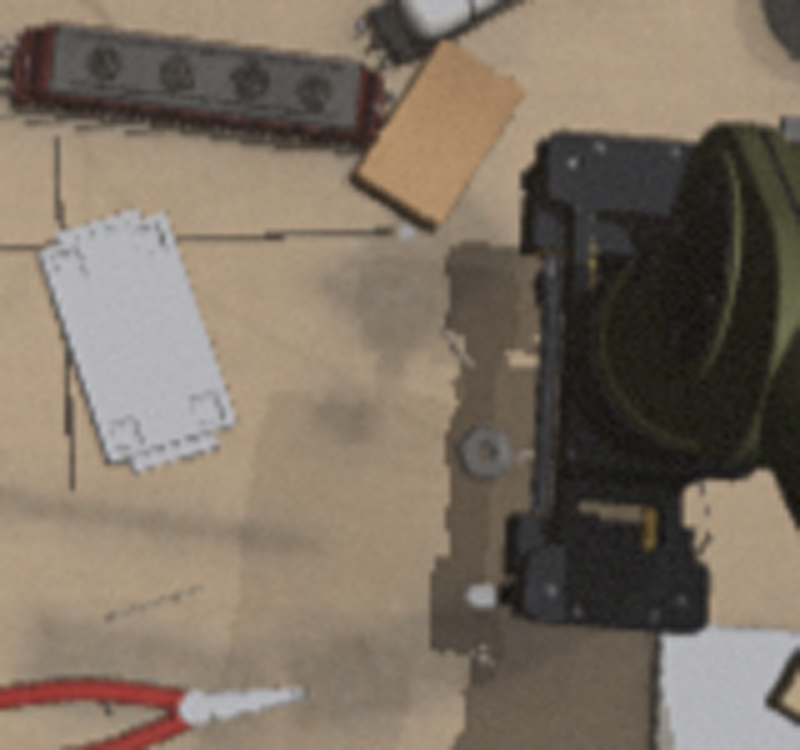

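Request:
play_rows(increments=[[1,-0.7,0,20,0.002,-0.001,0.004],[1,-0.7,0,20,0.002,-0.001,0.004],[1,-0.7,0,20,0.002,-0.001,0.004],[1,-0.7,0,16,0.002,-0.001,0.004],[1,0,0.4,12,0,0,0],[1,0,0.4,9,0,0,0],[1,0,0,5,0,0,0],[0.2,0,0,3.5,0,0,0]])

```text
clock: 2.45
tool_pos: [0.5013, -0.3493, 0.0004]
eef_rot: [0.999, -0.053, 0.001, -0.002]
contact_force: [-7.1, 4.3, 37.9]
opening: 0.911
```

Request:
play_rows(increments=[[0,0,0,0,0,0,0],[0,0,0,0,0,0,0],[0,0,0,0,0,0,0],[0,0,0,0,0,0,0],[0,0,0,0,0,0,0],[0,0,0,0,0,0,0],[0,0,0,-5,0,0,0],[0,0,0,-20,0,0,0]])

```text
clock: 3.45
tool_pos: [0.5009, -0.3493, 0.0261]
eef_rot: [0.999, -0.053, 0.0, -0.002]
contact_force: [-0.4, -0.5, -1.1]
opening: 0.242
```

```bash
python3 - <<'E'
from h import *
plan([563,192,110],down(6.3),16)
im=avg("scene",1); crop(im,160,240,160,120,5,"pics/n2.png")
im=avg("top",1); crop(im,430,200,100,100,6,"pics/n2t.png")
E
```

```text
at [ 500.9 -349.3   26.1] yaw -6.08 zaxis [ 5.0e-04  4.6e-03 -1.0e+00] clock 3.45 open 0.242 F [-0.36 -0.48 -1.1 ] M [-0.06 -0.11 -0.08]
[0.3, -34.1, -5.1] [-0.0003, -0.0, -0.0135]
[0.7, -34.1, -5.1] [-0.0003, -0.0, -0.0135]
[1.2, -34.1, -5.1] [-0.0003, -0.0, -0.0135]
[1.7, -34.0, -5.1] [-0.0003, -0.0, -0.0135]
[2.1, -34.0, -5.1] [-0.0003, -0.0, -0.0135]
[2.6, -34.0, -5.1] [-0.0003, -0.0, -0.0135]
[3.0, -33.9, -5.1] [-0.0003, -0.0, -0.0135]
[3.5, -33.9, -5.2] [-0.0003, -0.0, -0.0135]
[3.9, -33.8, -5.2] [-0.0003, -0.0, -0.0135]
[4.4, -33.8, -5.2] [-0.0003, -0.0, -0.0135]
[4.9, -33.7, -5.2] [-0.0003, -0.0, -0.0135]
[5.3, -33.6, -5.2] [-0.0003, -0.0, -0.0135]
[5.8, -33.6, -5.2] [-0.0003, -0.0, -0.0135]
[6.2, -33.5, -5.2] [-0.0003, -0.0, -0.0135]
[6.7, -33.4, -5.2] [-0.0003, -0.0, -0.0135]
[7.1, -33.3, -5.2] [-0.0003, -0.0, -0.0135]
```

View pics/n2.png

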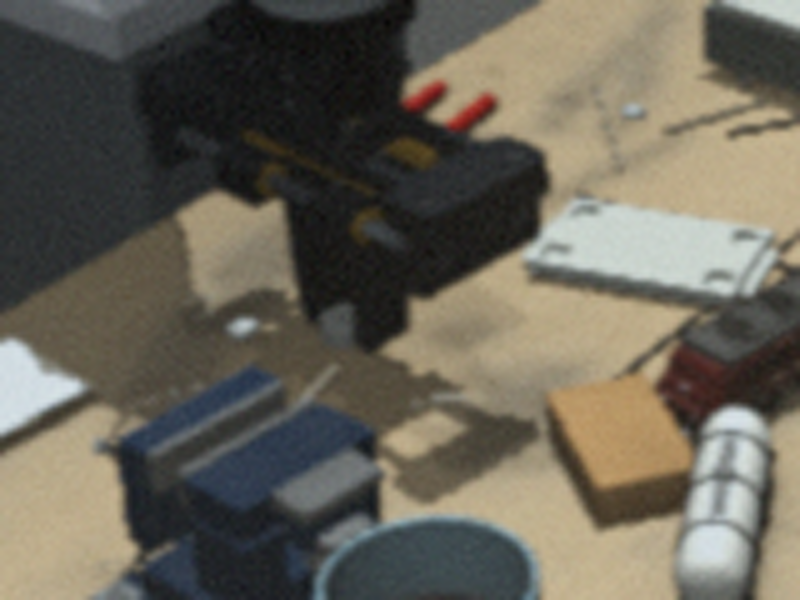

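View pics/n2t.png

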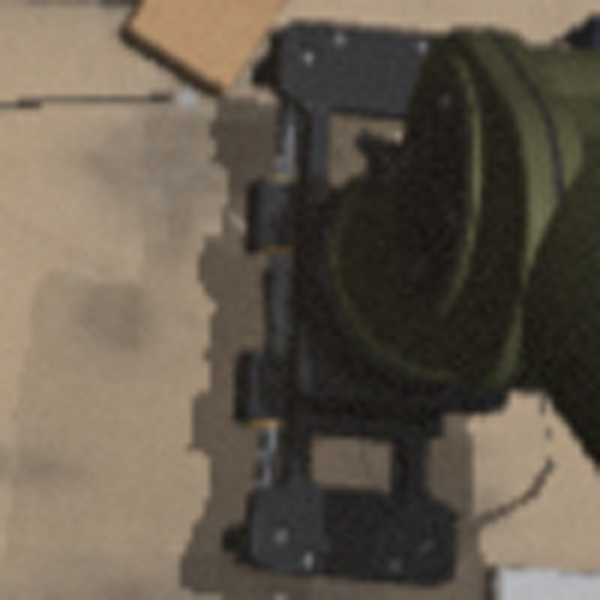

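Request:
play_rows(increments=[[0,0,-30,-30,0,0,-0.027],[0,1,-55,-30,0,0,-0.027],[0,2,-55,-22,0,0,-0.027],[0,4,-55,-3,0,0,-0.027],[0,5,-55,0,0,0,-0.027],[0,7,-55,0,0,0,-0.027],[0,8,-55,0,0,0,-0.027],[0,10,-50,0,0,0,-0.027]])

```text
clock: 4.55
tool_pos: [0.5478, 0.065, 0.1211]
eef_rot: [0.999, 0.052, 0.009, 0.002]
contact_force: [0.1, -0.3, -0.7]
opening: 0.238
```

```bash
python3 - <<'E'
from h import *
plan([572,200,60],down(6.3),5)
E
```

```text
at [547.8  65.  121.1] yaw 5.95 zaxis [ 0.0189 -0.003  -0.9998] clock 4.55 open 0.238 F [ 0.12 -0.3  -0.65] M [-0.03 -0.14  0.04]
[7.4, -26.4, 12.2] [0.001, -0.0037, -0.0012]
[7.5, -26.4, 12.2] [0.001, -0.0037, -0.0012]
[7.5, -26.4, 12.2] [0.001, -0.0037, -0.0012]
[7.6, -26.3, 12.2] [0.001, -0.0037, -0.0012]
[7.7, -26.3, 12.2] [0.001, -0.0037, -0.0012]
```

Request:
play_rows(increments=[[0,9,-40,0,0.001,-0.004,0],[0,9,-32,0,0.001,-0.004,0],[0,8,-25,4,0.001,-0.004,0],[0,6,-14,10,0.001,-0.004,0],[0,3,-8,14,0,-0.004,0],[0,1,-4,14,0,0,0],[0,0,0,10,0,0,0],[0,0,0,2,0,0,0]])

```text
clock: 5.55
tool_pos: [0.5711, 0.1985, 0.0657]
eef_rot: [0.999, 0.054, 0.0, -0.0]
contact_force: [-0.4, -0.5, -0.4]
opening: 0.239
```

```bash
python3 - <<'E'
from h import *
plan([572,200,28],down(6.3),4)
im=avg("top",1); crop(im,190,170,90,110,6,"pics/n3t.png")
im=avg("scene",1); crop(im,330,180,100,80,8,"pics/n3s.png")
E
```

```text
at [571.1 198.5  65.7] yaw 6.24 zaxis [ 1.e-04  2.e-04 -1.e+00] clock 5.55 open 0.239 F [-0.35 -0.48 -0.37] M [-0.03 -0.06 -0.02]
[0.3, -0.4, 9.4] [-0.0, -0.0, -0.0002]
[0.3, -0.4, 9.4] [-0.0, -0.0, -0.0002]
[0.3, -0.4, 9.4] [-0.0, -0.0, -0.0002]
[0.3, -0.4, 9.4] [-0.0, -0.0, -0.0002]
```

View pics/n3s.png

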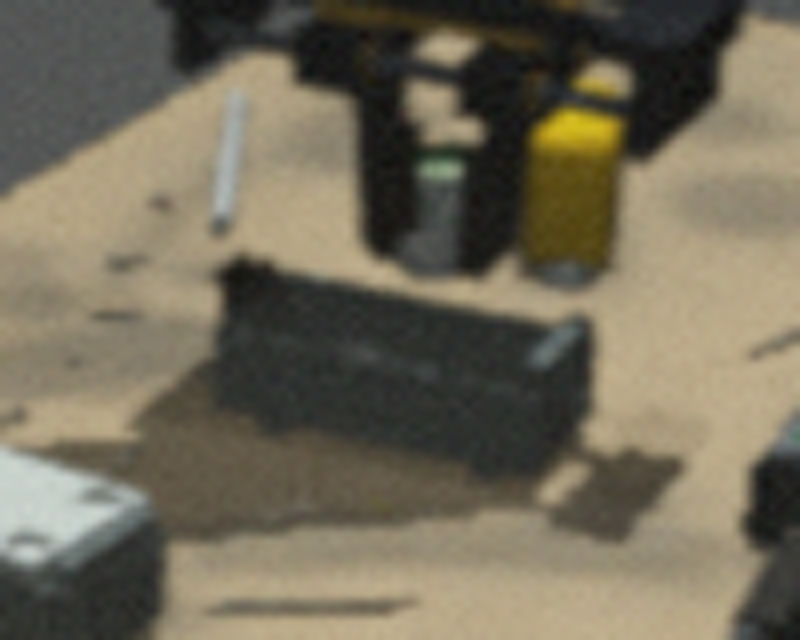

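View pics/n3t.png

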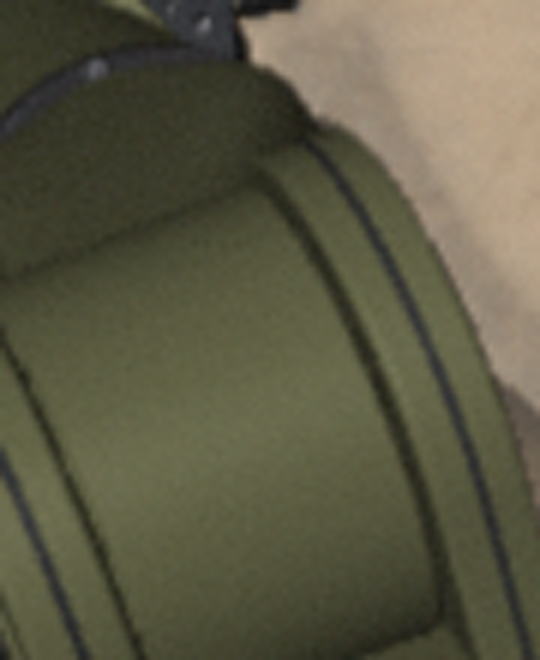

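```bash
python3 - <<'E'
from h import *
p=proj("scene",np.array([[.571,.1985,.0657],[.563,.192,.04],[.563-.0596,.192-.0066,.04],[.563+.0596,.192+.0066,.048]])); print((p-[330,180])*8)
E
```

```text
[[433.23940344 251.24896755]
 [400.36989363 320.41597876]
 [242.91146181 286.61628147]
 [563.92269564 333.85814323]]
```

Request:
play_rows(increments=[[0,0.5,-1,10,0,0,0],[0,0.5,-0.5,11,0,0,0],[0,0,0,10,0,0,0],[0,0,0,5,0,0,0],[0,0,0,0,0,0,0],[0.4,0,0,0,0,0,0],[0.4,0,0,0,0,0,0],[0.4,0,0,0,0,0,0]])

```text
clock: 6.65
tool_pos: [0.5734, 0.2004, 0.0291]
eef_rot: [0.999, 0.054, 0.002, -0.001]
contact_force: [-0.8, 0.9, 0.2]
opening: 0.404
```

```bash
python3 - <<'E'
from h import *
plan([563,192,130],down(-83.7),8)
E
```

```text
at [573.4 200.4  29.1] yaw 6.21 zaxis [ 0.0032  0.0015 -1.    ] clock 6.65 open 0.404 F [-0.75  0.93  0.25] M [-0.01 -0.09  0.03]
[-1.4, 0.9, -12.6] [-0.0004, -0.0002, 0.1961]
[-1.2, 1.1, -12.6] [-0.0004, -0.0002, 0.1961]
[-0.9, 1.4, -12.6] [-0.0004, -0.0002, 0.1961]
[-0.6, 1.5, -12.6] [-0.0004, -0.0002, 0.1961]
[-0.3, 1.6, -12.6] [-0.0004, -0.0002, 0.1961]
[-0.0, 1.7, -12.6] [-0.0004, -0.0002, 0.1961]
[0.3, 1.6, -12.6] [-0.0004, -0.0002, 0.1961]
[0.6, 1.6, -12.6] [-0.0004, -0.0002, 0.1961]
```

Request:
play_rows(increments=[[0.4,0,0,-30,0,0,0],[0.4,0,0,-35,0,0,0],[1,0,1,-10,0,0,0.18],[1,-2,2,0,0,0,0.185],[1,-2,2,0,0,0,0.185],[1,-2,2,0,0,0,0.185],[1,-1,2,0,0,0,0.185],[1,-1,2,0,0,0,0.185]])

```text
clock: 7.65
tool_pos: [0.5623, 0.1939, 0.1086]
eef_rot: [0.874, -0.486, 0.001, -0.003]
contact_force: [-0.1, -0.5, 0.7]
opening: 1.001
```

```bash
python3 - <<'E'
from h import *
plan([563,192,60],down(-83.7),3)
im=avg("top",1); crop(im,160,130,150,150,5,"pics/n4t.png")
E
```

```text
at [562.3 193.9 108.6] yaw -58.15 zaxis [ 0.0059  0.0047 -1.    ] clock 7.65 open 1.001 F [-0.08 -0.51  0.71] M [ 0.01  0.05 -0.04]
[0.7, 0.3, 16.2] [-0.0024, 0.0008, 0.1487]
[0.7, 0.1, 16.2] [-0.0024, 0.0008, 0.1487]
[0.7, -0.0, 16.2] [-0.0024, 0.0008, 0.1487]
```

View pics/n4t.png

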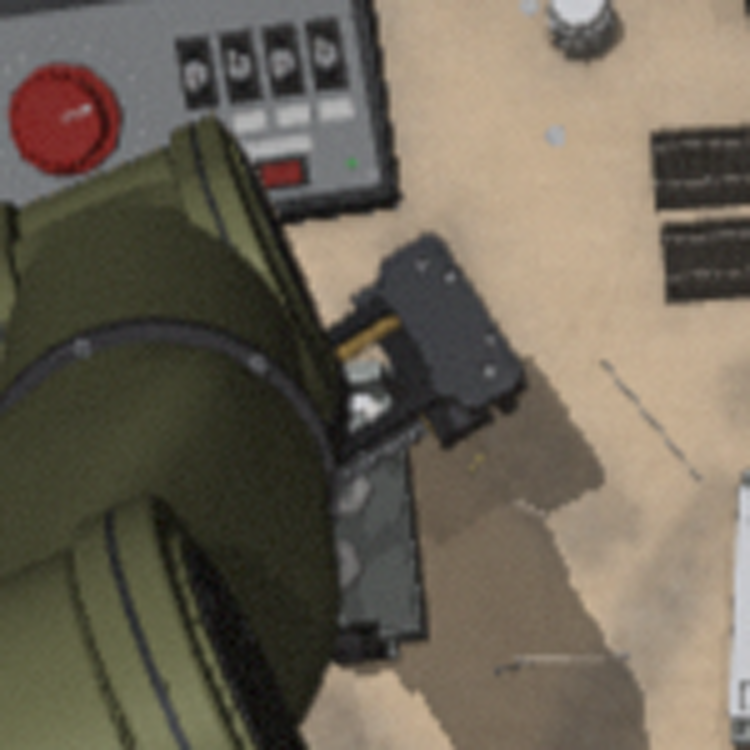

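Request:
play_rows(increments=[[1,0.7,0,5,-0.002,0,0.15],[1,0.7,0,10,-0.002,0,0.15],[1,0.7,0,15,-0.002,0,0.145],[1,0,0,15,0,0,0],[1,0,0,15,0,0,0],[1,0,0,12,0,0,0],[1,0,0,7,0,0,0],[1,0,0,0,0,0,0]])

```text
clock: 8.7
tool_pos: [0.5633, 0.1937, 0.0268]
eef_rot: [0.746, -0.666, -0.001, -0.002]
contact_force: [0.0, -0.2, -0.2]
opening: 0.997
```

```bash
python3 - <<'E'
from h import *
plan([563,192,15],down(-83.7),1)
E
```

```text
at [563.3 193.7  26.8] yaw -83.57 zaxis [ 9.0e-04  5.1e-03 -1.0e+00] clock 8.7 open 0.997 F [ 0.02 -0.18 -0.23] M [ 0.05 -0.04 -0.01]
[1.7, 0.5, 11.8] [-0.0015, 0.0049, 0.0023]
```

Request:
play_rows(increments=[[1,1,0.5,6,-0.001,0.005,0.001],[0.5,0,0,2,0,0,0],[0.5,0,0,0,0,0,0],[0.5,0,0,0,0,0,0],[0.5,0,0,0,0,0,0],[0.5,0,0,0,0,0,0],[0.5,0,0,0,0,0,0],[0.5,0,0,0,0,0,0]], grip_force=6)

```text
clock: 9.7
tool_pos: [0.5637, 0.1929, 0.0194]
eef_rot: [0.745, -0.667, 0.001, -0.001]
contact_force: [0.7, 0.4, -1.6]
opening: 0.646
```

```bash
python3 - <<'E'
from h import *
plan([563,192,15],down(-83.7),1)
im=avg("scene",1); crop(im,330,170,100,80,8,"pics/n5s.png")
E
```

```text
at [563.7 192.9  19.4] yaw -83.6 zaxis [ 2.5e-03  3.0e-04 -1.0e+00] clock 9.7 open 0.646 F [ 0.72  0.39 -1.65] M [ 0.02 -0.05  0.02]
[0.8, 0.8, 4.4] [-0.0025, 0.0, 0.0017]
```

View pics/n5s.png

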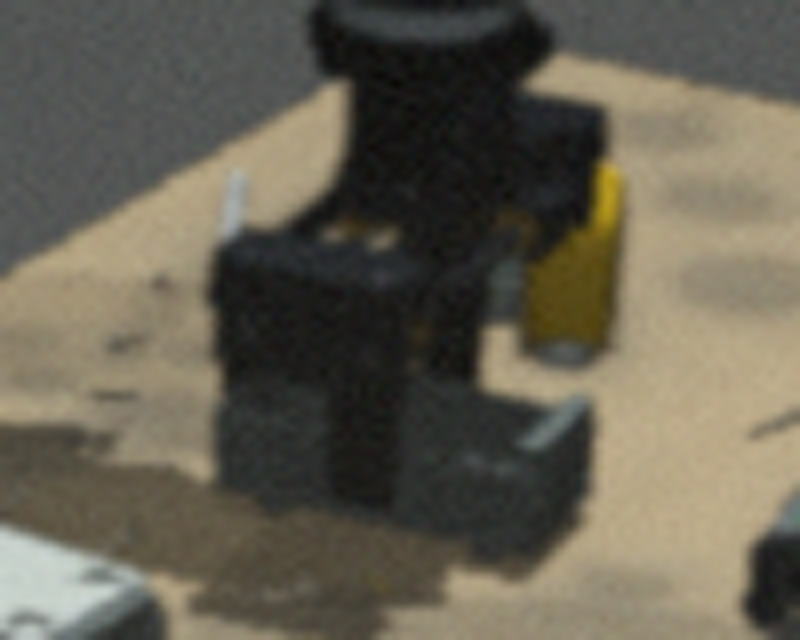

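Request:
play_rows(increments=[[1,0,0,0,0,0,0],[1,0,0,0,0,0,0],[1,0,0,-20,0,0,0],[1,0,0,-35,0,0,0],[1,15,0,-25,0,0,0],[1,40,-3,-5,0,0,-0.03],[1,50,-4,0,0,0,-0.03],[1,50,-4,0,0,0,-0.03]])

```text
clock: 10.75
tool_pos: [0.599, 0.0444, 0.1147]
eef_rot: [0.779, -0.627, 0.002, -0.005]
contact_force: [0.9, 0.6, -0.8]
opening: 1.002
```

```bash
python3 - <<'E'
from h import *
plan([548.9,-201.7,60],down(-73.3),5)
im=avg("top",3); cv2.imwrite("pics/top_b.png",im); crop(im,205,195,50,75,8,"pics/tub8b.png")
im=avg("scene",2); cv2.imwrite("pics/scene_b.png",im)
E
```

```text
at [599.   44.4 114.7] yaw -77.66 zaxis [ 0.01    0.0054 -0.9999] clock 10.75 open 1.002 F [ 0.91  0.58 -0.81] M [ 0.01 -0.05  0.03]
[46.0, 20.4, 10.6] [-0.0022, 0.0005, -0.0152]
[45.7, 21.1, 10.7] [-0.0022, 0.0005, -0.0152]
[45.3, 21.8, 10.7] [-0.0022, 0.0005, -0.0152]
[45.0, 22.4, 10.8] [-0.0022, 0.0005, -0.0152]
[44.6, 23.1, 10.9] [-0.0022, 0.0005, -0.0152]
```

View pics/tub8b.png

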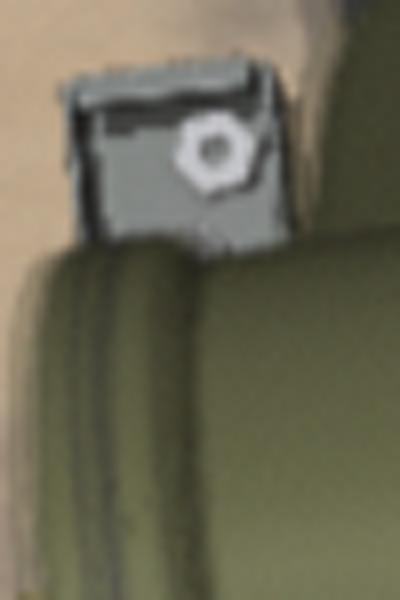

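Request:
play_rows(increments=[[1,46,24,0,-0.002,0,-0.015],[1,46,24,0,-0.002,0,-0.015],[1,45,24,0,-0.002,0,-0.015],[1,36,18,5,-0.002,0,-0.015],[1,22,12,10,-0.002,0,-0.015],[1,14,7,12,0,0,0],[1,7,3,10,0,0,0],[1,0,0,4,0,0,0]])

```text
clock: 12.0
tool_pos: [0.547, -0.1784, 0.0714]
eef_rot: [0.81, -0.587, -0.002, -0.006]
contact_force: [0.2, -0.6, -0.0]
opening: 0.999
```

```bash
python3 - <<'E'
from h import *
plan([548.9,-201.7,25],down(-73.3),1)
im=avg("top",3); cv2.imwrite("pics/top_c.png",im); crop(im,205,195,50,75,8,"pics/tub8b.png")
crop(im,360,170,100,110,6,"pics/lidg.png")
E
```

```text
at [ 547.  -178.4   71.4] yaw -71.88 zaxis [ 0.0041  0.0129 -0.9999] clock 12.0 open 0.999 F [ 0.17 -0.56 -0.04] M [-0.01  0.01  0.01]
[23.2, 5.8, 46.1] [-0.0078, 0.0111, 0.0247]
```

View pics/tub8b.png

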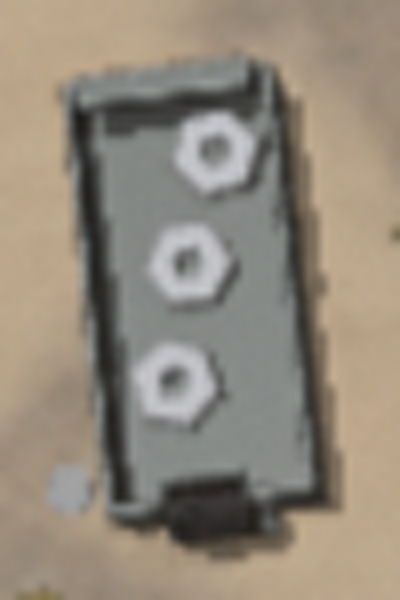

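View pics/lidg.png

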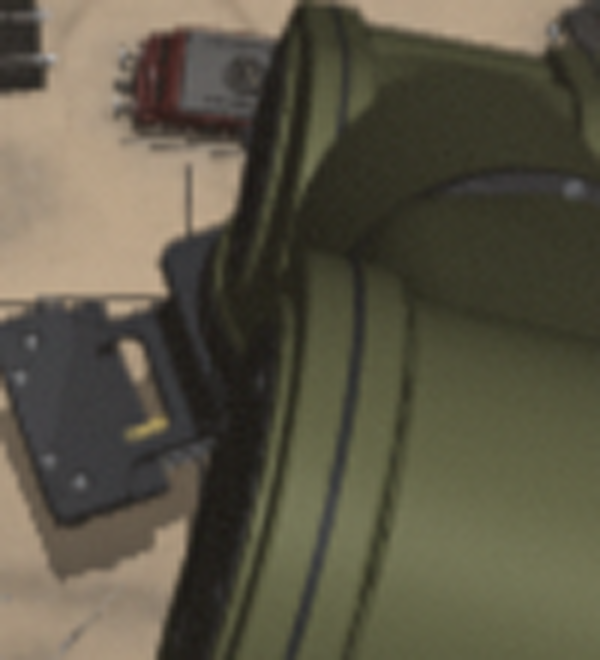

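Request:
play_rows(increments=[[1,8,2,0,-0.002,0.003,0.006],[1,8,2,0,-0.002,0.003,0.006],[1,5,1,5,-0.002,0.003,0.006],[1,2,1,10,-0.002,0.002,0.006],[1,0,0,12,0,0,0],[1,0,0,12,0,0,0],[1,0,0,8,0,0,0],[1,0,0,0,0,0,0]])

```text
clock: 13.15
tool_pos: [0.5492, -0.2015, 0.0212]
eef_rot: [0.803, -0.596, -0.0, -0.0]
contact_force: [0.4, 0.2, 0.3]
opening: 1.002
```

```bash
python3 - <<'E'
from h import *
plan([548.9,-201.7,3.5],down(-73.3),1)
im=avg("scene",1); crop(im,230,230,110,90,7,"pics/lidgs.png")
E
```

```text
at [ 549.2 -201.5   21.2] yaw -73.18 zaxis [-1.e-04  2.e-04 -1.e+00] clock 13.15 open 1.002 F [0.44 0.17 0.29] M [ 0.02 -0.03  0.01]
[0.1, 0.3, 17.7] [0.0001, 0.0003, 0.0021]
```

View pics/lidgs.png

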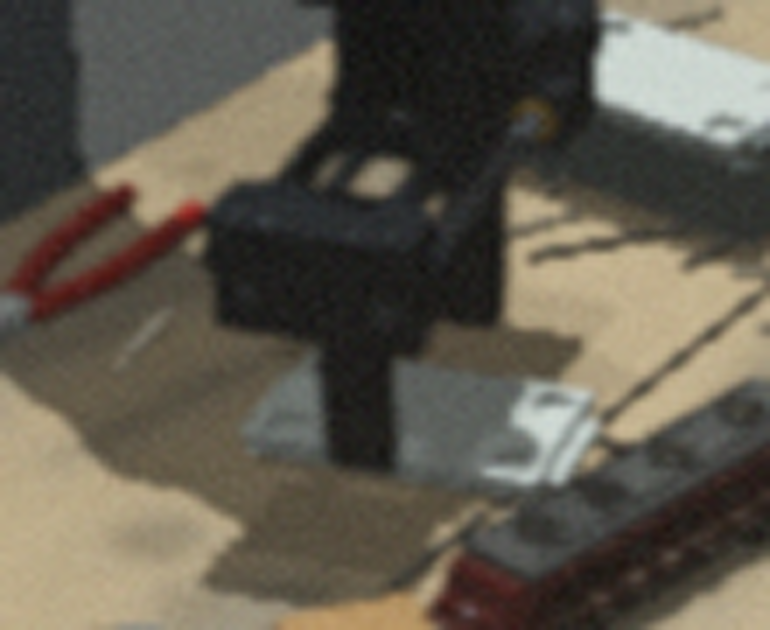

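Request:
play_rows(increments=[[1,0,0.3,6,0,0,0.002],[1,0,0,5,0,0,0],[1,0,0,4,0,0,0],[0.5,0,0,1.5,0,0,0],[0.5,0,0,0,0,0,0],[0.5,0,0,0,0,0,0],[0.5,0,0,0,0,0,0],[0.5,0,0,0,0,0,0]], grip_force=25)

```text
clock: 14.2
tool_pos: [0.5499, -0.2018, 0.005]
eef_rot: [0.802, -0.597, 0.001, -0.001]
contact_force: [-0.4, 0.4, -0.8]
opening: 0.673
```

```bash
python3 - <<'E'
from h import *
plan([548.9,-201.7,60],down(-73.3),1)
E
```

```text
at [ 549.9 -201.8    5. ] yaw -73.3 zaxis [ 2.3e-03 -4.0e-04 -1.0e+00] clock 14.2 open 0.673 F [-0.4   0.36 -0.77] M [ 0.03  0.05 -0.02]
[-0.4, 0.8, -55.0] [-0.0021, -0.0011, 0.0]
```

```bash
python3 - <<'E'
from h import *
im=cv2.imread("pics/top_c.png"); u=np.array([.9938,.1115]); P=np.array([563.7,192.9])
v=np.array([-u[1],u[0]])
# profile along tub axis at several y, for z=48 plane
import plant
g=cv2.cvtColor(im,cv2.COLOR_BGR2GRAY).astype(np.float32)
for z in (48,40,51):
  xs=np.arange(-76,-40,1.) if z!=48 else np.arange(40,72,1.)
  for ys in ((np.arange(-16,17,2)) if z==48 else ((np.arange(15,24,1.5)) if z==40 else np.arange(-8,9,2))):
    pass
  ys={48:np.arange(-14,15,2),40:np.arange(14,23,1.5),51:np.arange(-8,9,2)}[z]
  prof=[]
  for x in xs:
    X=np.array([[*(P+u*x+v*y),z] for y in ys])/1000; p=proj("top",X).astype(np.float32)
    prof.append(cv2.remap(g,p[:,:1],p[:,1:],cv2.INTER_CUBIC).mean())
  print(z,[(int(x),int(q)) for x,q in zip(xs,prof)])
# lateral check at z=40: profile in y averaged over x
for z in(40,):
  for sgn in(1,-1):
    prof=[]
    for y in np.arange(20,36,1)*sgn:
      X=np.array([[*(P+u*x+v*y),z] for x in np.arange(-35,40,3)])/1000;p=proj("top",X).astype(np.float32)
      prof.append((int(y),int(cv2.remap(g,p[:,:1],p[:,1:],cv2.INTER_CUBIC).mean())))
    print("lat",prof)
E
```

```text
48 [(40, 150), (41, 152), (42, 146), (43, 131), (44, 112), (45, 96), (46, 80), (47, 69), (48, 59), (49, 53), (50, 54), (51, 66), (52, 87), (53, 112), (54, 131), (55, 139), (56, 136), (57, 133), (58, 133), (59, 135), (60, 139), (61, 144), (62, 152), (63, 160), (64, 165), (65, 165), (66, 164), (67, 164), (68, 163), (69, 163), (70, 162), (71, 161)]
40 [(-76, 151), (-75, 152), (-74, 153), (-73, 154), (-72, 153), (-71, 153), (-70, 154), (-69, 154), (-68, 153), (-67, 145), (-66, 128), (-65, 108), (-64, 83), (-63, 62), (-62, 53), (-61, 61), (-60, 81), (-59, 103), (-58, 120), (-57, 119), (-56, 111), (-55, 108), (-54, 113), (-53, 114), (-52, 113), (-51, 112), (-50, 111), (-49, 111), (-48, 112), (-47, 114), (-46, 118), (-45, 121), (-44, 123), (-43, 121), (-42, 120), (-41, 119)]
51 [(-76, 129), (-75, 120), (-74, 112), (-73, 101), (-72, 86), (-71, 69), (-70, 53), (-69, 43), (-68, 40), (-67, 40), (-66, 41), (-65, 43), (-64, 46), (-63, 50), (-62, 52), (-61, 54), (-60, 54), (-59, 50), (-58, 42), (-57, 38), (-56, 44), (-55, 60), (-54, 83), (-53, 108), (-52, 128), (-51, 138), (-50, 140), (-49, 138), (-48, 137), (-47, 137), (-46, 137), (-45, 137), (-44, 137), (-43, 136), (-42, 134), (-41, 129)]
lat [(20, 83), (21, 63), (22, 47), (23, 38), (24, 44), (25, 68), (26, 100), (27, 124), (28, 136), (29, 147), (30, 155), (31, 159), (32, 159), (33, 160), (34, 160), (35, 160)]
lat [(-20, 138), (-21, 135), (-22, 132), (-23, 130), (-24, 129), (-25, 128), (-26, 126), (-27, 122), (-28, 112), (-29, 89), (-30, 64), (-31, 54), (-32, 64), (-33, 82), (-34, 99), (-35, 112)]
```

Request:
play_rows(increments=[[0.5,0,0,-20,0,0,0],[0.5,0,0,-30,0,0,0],[0.5,-10,-3,-35,0,0,0],[0.5,-25,-8,-15,0,0,0],[0.5,-40,-12,0,0,0,0.03],[0.5,-45,-13,0,0,0,0.03],[0.5,-45,-11,0,0,0,0.03],[0.5,-45,-9,0,0,0,0.03]])

```text
clock: 15.2
tool_pos: [0.5552, 0.0152, 0.1182]
eef_rot: [0.76, -0.65, 0.007, -0.003]
contact_force: [0.2, 0.1, -0.4]
opening: 0.677
```

```bash
python3 - <<'E'
from h import *
plan([552.5,191.7,100],down(-83.6),4)
im=avg("scene",1); crop(im,230,150,180,140,4,"pics/l1.png")
E
```

```text
at [555.2  15.2 118.2] yaw -81.04 zaxis [ 0.0143 -0.0039 -0.9999] clock 15.2 open 0.677 F [ 0.16  0.05 -0.38] M [0.06 0.   0.03]
[-43.7, -6.2, 4.4] [-0.0034, -0.0014, 0.0112]
[-43.8, -5.7, 4.4] [-0.0034, -0.0014, 0.0112]
[-43.8, -5.2, 4.4] [-0.0034, -0.0014, 0.0112]
[-43.9, -4.7, 4.5] [-0.0034, -0.0014, 0.0112]
```

View pics/l1.png

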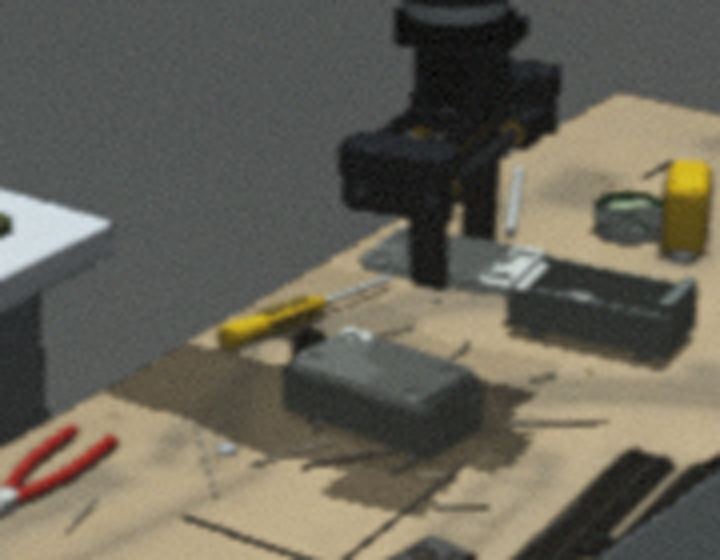

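Request:
play_rows(increments=[[0.5,-40,-5,0,-0.003,0,0.008],[0.5,-38,-5,0,-0.003,0,0.008],[0.5,-32,-4,0,-0.003,0,0.008],[0.5,-24,-3,2,-0.003,0,0.008],[0.5,-16,-2,4,-0.05,0,0.006],[0.5,-8,-1,4,-0.07,0,0],[0.5,-4,0,2,-0.07,0,0],[0.5,0,0,0,-0.05,0,0]])

```text
clock: 16.25
tool_pos: [0.5496, 0.1979, 0.1176]
eef_rot: [0.748, -0.653, -0.08, 0.086]
contact_force: [-0.3, 0.3, -0.6]
opening: 0.674
```

```bash
cat >> h.py <<'E'
def pose(C,psi,tip,theta,zoff=1.0,xoff=0.0,yoff=0.0):
    """TCP target (mm, world) and R for lid tip (tub x,z mm), pitch theta deg (+x end low). zoff: TCP above lid origin, xoff: lid origin minus TCP along lid x"""
    t=np.radians(theta); c,s=np.cos(t),np.sin(t)
    rot=lambda a,b:np.array([a*c+b*s,-a*s+b*c])
    q=np.array(tip,float)-rot(56,0)+rot(-xoff,zoff)
    a=np.radians(psi); u=np.array([np.cos(a),np.sin(a)]); v=np.array([-u[1],u[0]])
    R=Rn.from_rotvec(t*np.array([v[0],v[1],0])).as_matrix()@down(psi-90)
    return np.array([*(np.array(C)+u*q[0]+v*yoff),q[1]]),R
CT=(564.2,193.0); PSI=6.4
E
python3 - <<'E'
from h import *
for tip in ((42,52),(46,38)):
    t,R=pose(CT,PSI,tip,15); print(t.round(1)); plan(t,R,2)
im=avg("scene",1); crop(im,310,150,120,90,6,"pics/l2.png")
E
```

```text
[552.4 191.7  67.5]
at [549.6 197.9 117.6] yaw -82.29 zaxis [-0.2328 -0.0236 -0.9722] clock 16.25 open 0.674 F [-0.33  0.33 -0.58] M [ 0.07 -0.24 -0.01]
[3.5, -6.8, 24.1] [-0.0128, 0.0011, 0.012]
[3.3, -7.2, 24.0] [-0.0128, 0.0011, 0.012]
[556.4 192.1  53.5]
at [549.6 197.9 117.6] yaw -82.29 zaxis [-0.2328 -0.0236 -0.9722] clock 16.25 open 0.674 F [-0.33  0.33 -0.58] M [ 0.07 -0.24 -0.01]
[3.6, -10.4, 30.4] [-0.0128, 0.0011, 0.012]
[3.4, -10.8, 30.3] [-0.0128, 0.0011, 0.012]
```

View pics/l2.png

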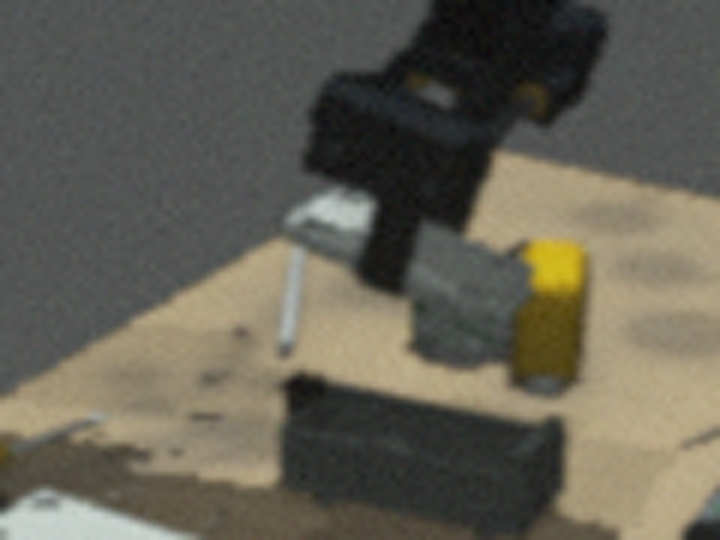

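Request:
play_rows(increments=[[0.5,2,-3,8,-0.006,0,0.006],[0.5,2,-3,12,-0.007,0.001,0.006],[0.5,2,-3,12,-0.007,0.001,0.006],[0.5,1,-3,9,-0.006,0,0.006],[0.5,0,-2,5,0,0,0],[0.5,0,0,1,0,0,0],[0.5,0,0,0,0,0,0],[0.5,0,0,0,0,0,0]])

```text
clock: 17.3
tool_pos: [0.553, 0.19, 0.0662]
eef_rot: [0.738, -0.662, -0.087, 0.097]
contact_force: [0.2, 0.2, -0.2]
opening: 0.677
```

```bash

python3 - <<'E'
from h import *
for tip in ((42,52),(46,38)):
    t,R=pose(CT,PSI,tip,15); print(t.round(1)); plan(t,R,1)
im=avg("scene",2); crop(im,340,170,80,70,9,"pics/l3.png")
im=avg("top",2); crop(im,190,170,90,100,6,"pics/l3t.png")
E
```

```text
[552.4 191.7  67.5]
at [553.  190.   66.2] yaw -83.75 zaxis [-0.2577 -0.0286 -0.9658] clock 17.3 open 0.677 F [ 0.22  0.2  -0.23] M [ 0.05 -0.31 -0.05]
[-1.8, 0.7, -1.1] [0.0005, 0.0003, -0.0026]
[556.4 192.1  53.5]
at [553.  190.   66.2] yaw -83.75 zaxis [-0.2577 -0.0286 -0.9658] clock 17.3 open 0.677 F [ 0.22  0.2  -0.23] M [ 0.05 -0.31 -0.05]
[-1.8, -6.8, 11.3] [0.0005, 0.0003, -0.0026]
```

View pics/l3.png

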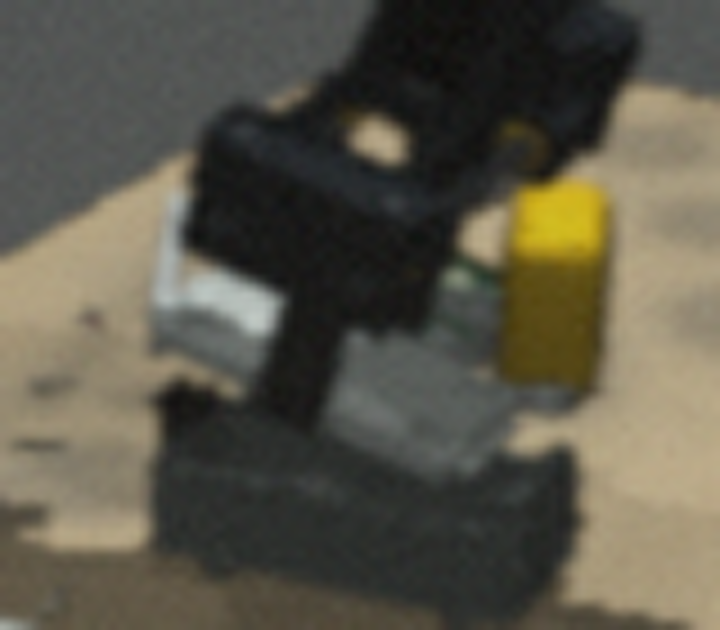

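View pics/l3t.png

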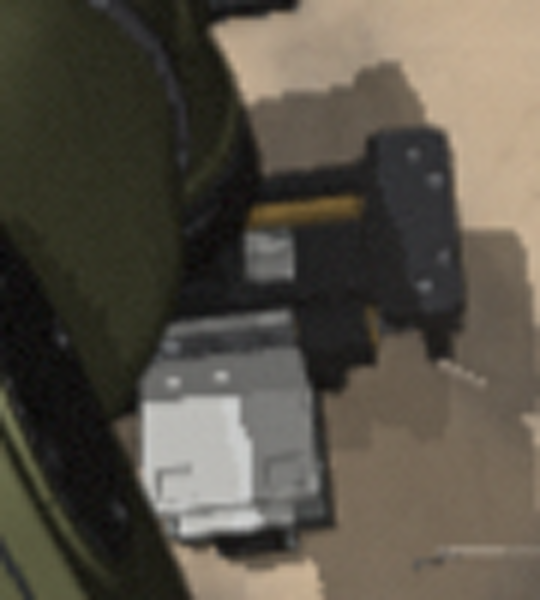

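Request:
play_rows(increments=[[0.5,-0.9,-2,3,0,0,-0.001],[0.5,-0.7,-3,4,0,0,-0.001],[0.5,0,-1.5,3,0,0,0],[0.5,0,-0.3,1,0,0,0],[0.5,0,0,0,0,0,0],[0.5,0,0,0,0,0,0],[0.5,0,0,0,0,0,0],[0.5,0,0,0,0,0,0]])

```text
clock: 18.5
tool_pos: [0.5569, 0.1922, 0.0534]
eef_rot: [0.739, -0.661, -0.087, 0.097]
contact_force: [0.1, -0.4, 0.6]
opening: 0.676
```

```bash

python3 - <<'E'
from h import *
for tip in ((46,38),(55.5,37.5)):
    t,R=pose(CT,PSI,tip,15); print(t.round(1)); plan(t,R,1)
im=avg("scene",2); crop(im,340,170,80,70,9,"pics/l4.png")
im=avg("top",2); crop(im,190,170,90,100,6,"pics/l4t.png")
E
```

```text
[556.4 192.1  53.5]
at [556.9 192.2  53.4] yaw -83.64 zaxis [-0.2574 -0.0283 -0.9659] clock 18.5 open 0.676 F [ 0.14 -0.36  0.56] M [-0.03 -0.22  0.03]
[-0.0, 0.5, 0.1] [0.0002, 0.0006, -0.0005]
[565.9 193.2  53. ]
at [556.9 192.2  53.4] yaw -83.64 zaxis [-0.2574 -0.0283 -0.9659] clock 18.5 open 0.676 F [ 0.14 -0.36  0.56] M [-0.03 -0.22  0.03]
[-0.0, -8.8, -1.9] [0.0002, 0.0006, -0.0005]
```

View pics/l4.png

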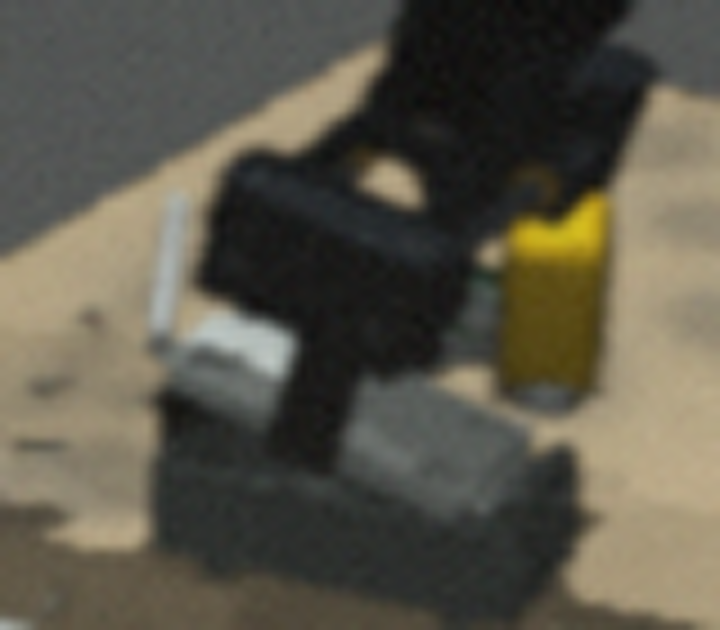

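View pics/l4t.png

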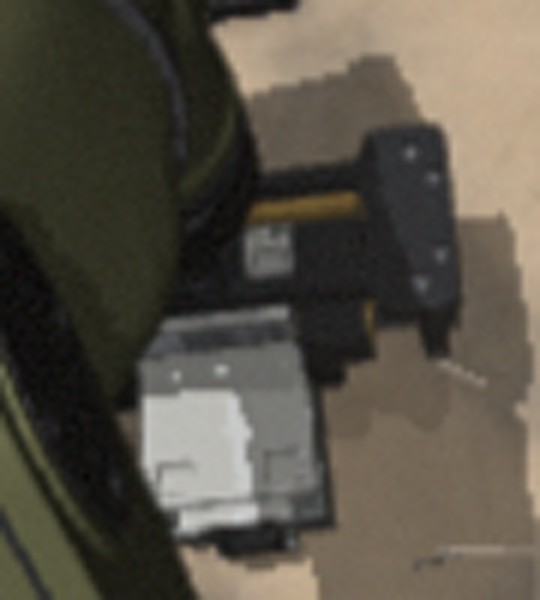

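Request:
play_rows(increments=[[0.5,0,-2,-0.5,0,0,0],[0.5,0,-2,-0.5,0,0,0],[0.5,0,-2,-0.5,0,0,0],[0.5,0,-1.5,-0.4,0,0,0],[0.5,0,-1,0,0,0,0],[0.5,0,0,0,0,0,0],[0.5,0,0,0,0,0,0],[0.5,0,0,0,0,0,0]])

```text
clock: 19.7
tool_pos: [0.5653, 0.1931, 0.0531]
eef_rot: [0.739, -0.661, -0.088, 0.098]
contact_force: [0.1, -0.5, 0.6]
opening: 0.678
```

```bash

python3 - <<'E'
from h import *
for tip,th in (((55.5,37.5),15),((56,39.5),6)):
    t,R=pose(CT,PSI,tip,th); print(t.round(1)); plan(t,R,1)
im=avg("scene",2); crop(im,340,170,80,70,9,"pics/l5.png")
E
```

```text
[565.9 193.2  53. ]
at [565.3 193.1  53.1] yaw -83.63 zaxis [-0.2593 -0.0287 -0.9654] clock 19.7 open 0.678 F [ 0.08 -0.5   0.56] M [ 0.04  0.03 -0.06]
[-0.0, -0.6, -0.0] [0.0022, 0.0004, -0.0004]
[564.6 193.   46.3]
at [565.3 193.1  53.1] yaw -83.63 zaxis [-0.2593 -0.0287 -0.9654] clock 19.7 open 0.678 F [ 0.08 -0.5   0.56] M [ 0.04  0.03 -0.06]
[-0.0, -1.1, 6.7] [0.1593, 0.0004, -0.0005]
```

View pics/l5.png

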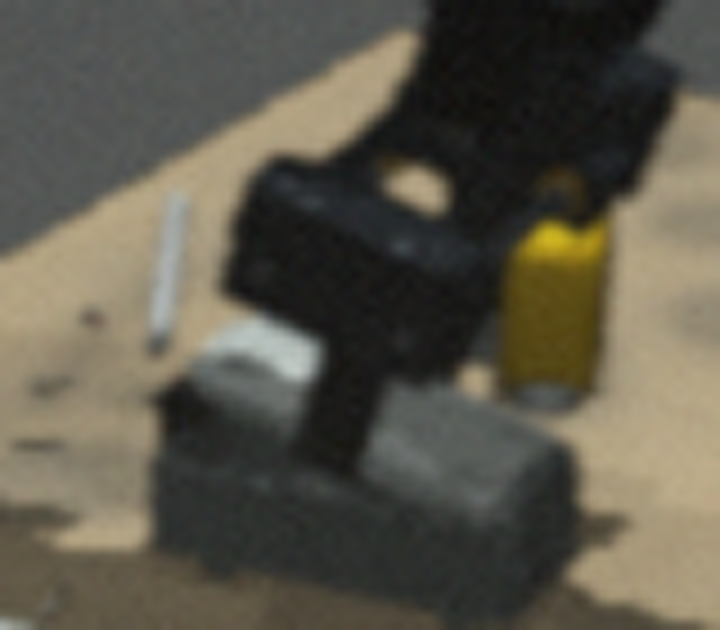

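Request:
play_rows(increments=[[0.5,0,-1,0,0,0,0],[0.5,0,-0.6,1.4,0.032,0,0],[0.5,0,-0.5,1.4,0.032,0,0],[0.5,0,-0.4,1.4,0.032,0,0],[0.5,0,-0.3,1.4,0.032,0,0],[0.5,0,-0.3,1.2,0.03,0,0],[0.5,0,0,0,0,0,0],[0.5,0,0,0,0,0,0]])

```text
clock: 20.8
tool_pos: [0.565, 0.1931, 0.0455]
eef_rot: [0.744, -0.666, -0.036, 0.04]
contact_force: [-1.9, -0.2, 1.8]
opening: 0.673
```

```bash

python3 - <<'E'
from h import *
for tip,th in (((56,39.5),6),((56,40),4)):
    t,R=pose(CT,PSI,tip,th); print(t.round(1)); plan(t,R,1)
im=avg("scene",2); crop(im,340,170,80,70,9,"pics/l6.png")
im=avg("top",2); crop(im,190,170,90,100,6,"pics/l6t.png")
E
```

```text
[564.6 193.   46.3]
at [565.  193.1  45.5] yaw -83.62 zaxis [-0.1059 -0.0116 -0.9943] clock 20.8 open 0.673 F [-1.89 -0.23  1.75] M [-0.05  0.22 -0.06]
[0.0, 0.5, -0.8] [0.002, 0.0002, -0.0003]
[564.4 193.   44.9]
at [565.  193.1  45.5] yaw -83.62 zaxis [-0.1059 -0.0116 -0.9943] clock 20.8 open 0.673 F [-1.89 -0.23  1.75] M [-0.05  0.22 -0.06]
[0.0, 0.6, 0.7] [0.0369, 0.0002, -0.0003]
```

View pics/l6.png

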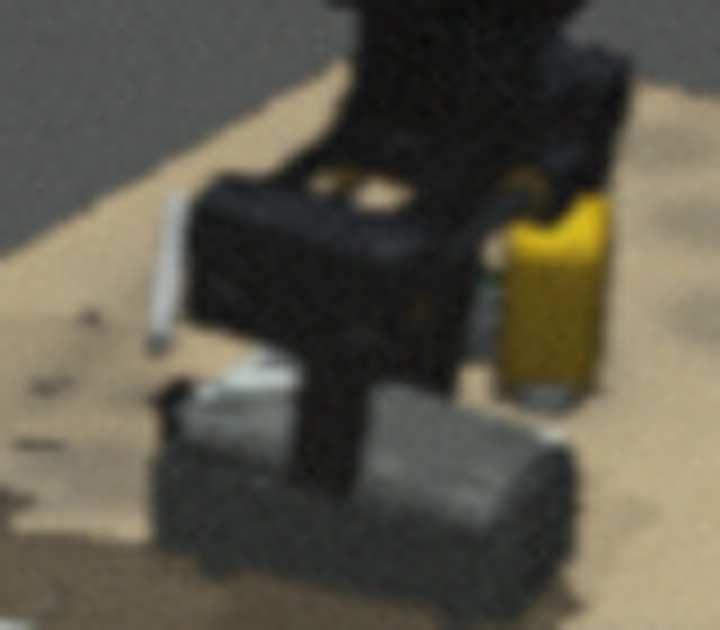

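View pics/l6t.png

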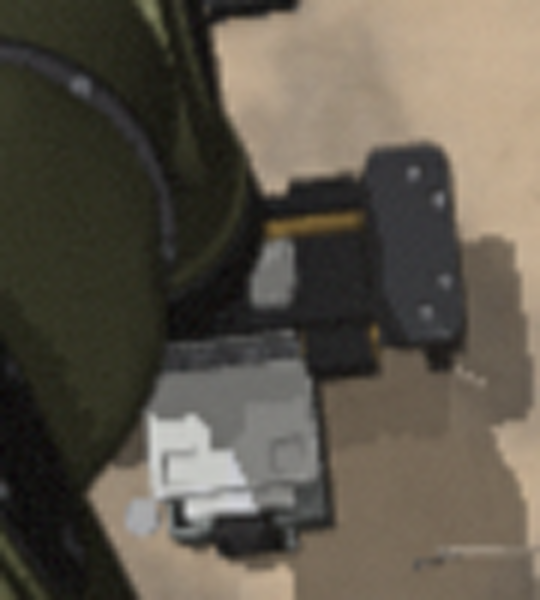

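Request:
play_rows(increments=[[0.5,0,-0.3,0.6,0.02,0,0],[0.5,0,-0.3,0.4,0.017,0,0],[0.5,0,0,0,0,0,0],[0.9,0,0,0,0,0,0],[0.9,0,0,0,0,0,0],[0.9,0,0,-6,0.03,0,0],[0.9,0,0,-12,0.03,0,0],[0.9,0,0,-12,0.02,0,0]])

```text
clock: 22.0
tool_pos: [0.5686, 0.1933, 0.0752]
eef_rot: [0.745, -0.667, 0.006, -0.007]
contact_force: [-0.0, -0.7, -0.2]
opening: 0.899
```

```bash

python3 - <<'E'
from h import *
u=np.array([.9938,.1115]); t=np.array(CT)+u*-44
plan([*t,70],down(-83.6),1)
im=avg("scene",2); crop(im,340,170,80,70,9,"pics/l7.png")
im=avg("top",2); crop(im,190,170,90,100,6,"pics/l7t.png")
E
```

```text
at [568.6 193.3  75.2] yaw -83.67 zaxis [ 0.018   0.0025 -0.9998] clock 22.0 open 0.899 F [-0.02 -0.74 -0.24] M [-0.01  0.03 -0.04]
[-0.2, 48.5, 4.3] [-0.0181, 0.0004, -0.0012]
```

View pics/l7.png

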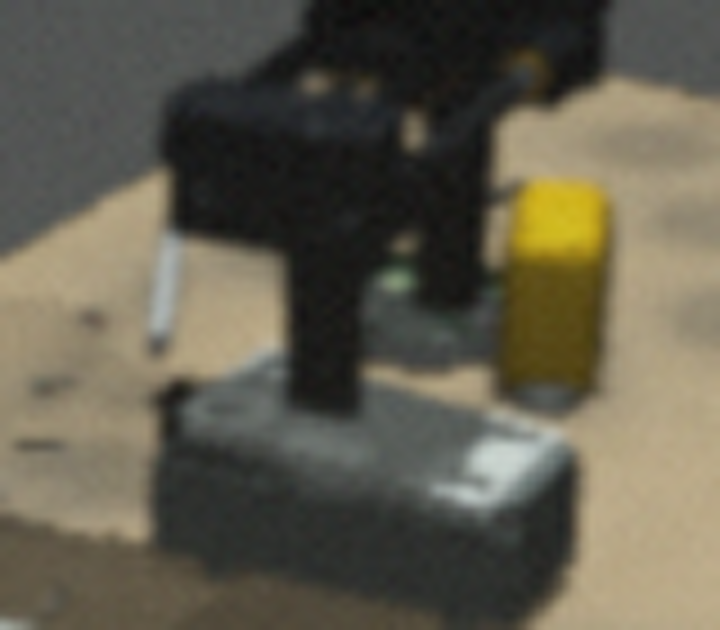

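View pics/l7t.png

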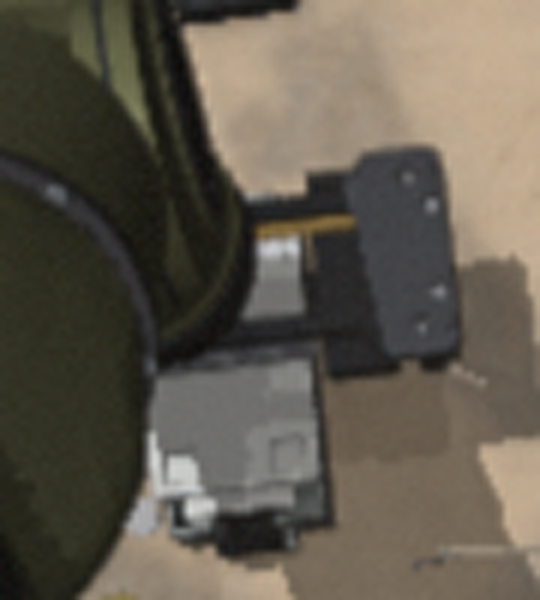

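Request:
play_rows(increments=[[0.4,0,8,0,-0.009,0,0],[0.4,0,14,1,-0.009,0,0],[0.4,0,13,2,0,0,0],[0.4,0,8,1,0,0,0],[0.4,0,4,0,0,0,0],[0.4,0,0,3,0,0,0],[0.4,0,0,4,0,0,0],[0.4,0,0,0,0,0,0]], grip_force=10)

```text
clock: 23.2
tool_pos: [0.5182, 0.1876, 0.0618]
eef_rot: [0.745, -0.667, -0.002, 0.002]
contact_force: [-0.3, -0.4, -0.3]
opening: 0.4
```

```bash

python3 - <<'E'
from h import *
u=np.array([.9938,.1115]); t=np.array(CT)+u*-44
plan([*t,60],down(-83.6),1)
E
```

```text
at [518.2 187.6  61.8] yaw -83.66 zaxis [-4.9e-03 -4.0e-04 -1.0e+00] clock 23.2 open 0.4 F [-0.33 -0.43 -0.3 ] M [0.09 0.03 0.01]
[-0.2, -2.4, 1.7] [0.0049, 0.0001, -0.0011]
```

Request:
play_rows(increments=[[0.4,0,-1.3,1,0.005,0,-0.001],[0.4,0,-1.2,2,0,0,0],[0.4,0,0,2.5,0,0,0],[0.4,0,0,2.5,0,0,0],[0.4,0,0,2.5,0,0,0],[0.4,0,0,2,0,0,0],[0.4,0,0,2,0,0,0],[0.4,0,0,2,0,0,0]])

```text
clock: 24.2
tool_pos: [0.5217, 0.188, 0.0479]
eef_rot: [0.745, -0.667, 0.0, -0.001]
contact_force: [-6.3, -1.7, 32.0]
opening: 0.4
```

```bash

python3 - <<'E'
from h import *
u=np.array([.9938,.1115]); t=np.array(CT)+u*-44
plan([*t,48],down(-83.6),1)
im=avg("scene",2); crop(im,340,170,80,70,9,"pics/l8.png")
E
```

```text
at [521.7 188.   47.9] yaw -83.64 zaxis [ 0.002   0.0015 -1.    ] clock 24.2 open 0.4 F [-6.3  -1.73 32.03] M [-0.27  1.3   0.04]
[-0.2, 1.2, -0.1] [-0.0022, 0.0012, -0.0007]
```

View pics/l8.png

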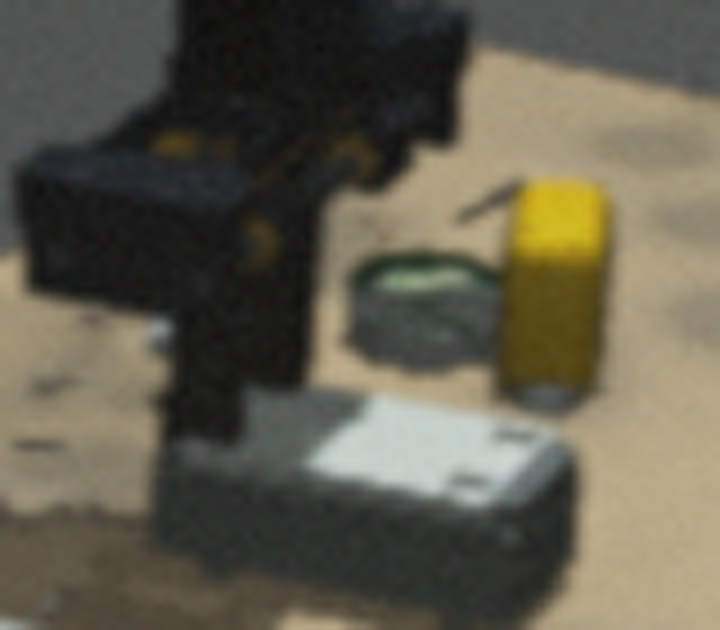

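Request:
play_rows(increments=[[0.4,0,0,-4,-0.002,0.001,0],[0.4,0,0,-12,0,0,0],[0.4,0,0,-25,0,0,0],[0.9,20,0,-25,0,0,0],[0.9,40,0,-10,0,0,0],[0.9,40,0,0,0,0,0],[0.9,35,0,0,0,0,0],[0.9,15,0,0,0,0,0]])

```text
clock: 25.3
tool_pos: [0.54, 0.0374, 0.1284]
eef_rot: [0.747, -0.665, 0.001, -0.002]
contact_force: [0.7, 0.4, -0.1]
opening: 0.894
```

```bash

python3 - <<'E'
from h import *
plan([564,193,100],down(-83.6),1)
im=avg("scene",3); cv2.imwrite("pics/scene_d.png",im); crop(im,340,170,80,70,9,"pics/l9.png")
im=avg("top",3); cv2.imwrite("pics/top_d.png",im); crop(im,200,180,60,90,6,"pics/l9t.png")
E
```

```text
at [540.   37.4 128.4] yaw -83.36 zaxis [ 0.003   0.0014 -1.    ] clock 25.3 open 0.894 F [ 0.72  0.44 -0.07] M [ 0.03 -0.01  0.02]
[-151.7, -41.8, 28.7] [-0.0032, 0.001, 0.0042]
```

View pics/l9.png

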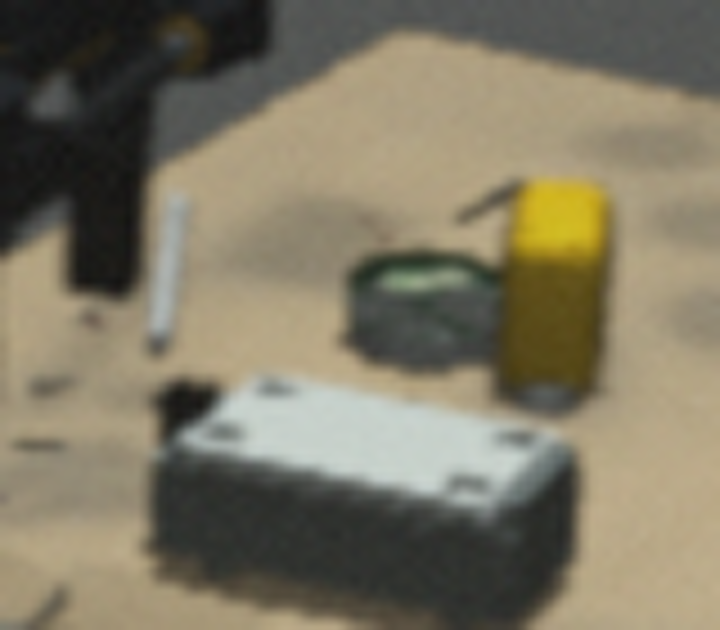

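View pics/l9t.png

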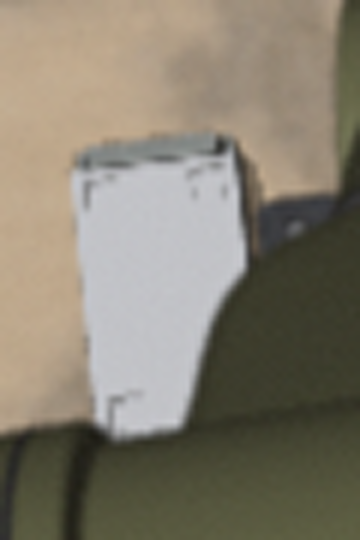

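```bash

python3 - <<'E'
from h import *
s=cv2.imread("pics/scene_d.png"); t=cv2.imread("pics/top_d.png")
u=np.array([.9938,.1115]);v=np.array([-u[1],u[0]])
# press may have moved tub along u
F=9
for dx in(0,):
  def W(x,y,z): return np.array([*(np.array(CT)+u*(x+dx)+v*y),z])/1000
  big=cv2.resize(s[170:240,340:420],None,fx=F,fy=F,interpolation=cv2.INTER_CUBIC)
  P=[W(-50,-30,48),W(50.5,-30,48),W(50.5,30,48),W(-50,30,48),W(-50,-30,40),W(50.5,-30,40),W(-71,0,51),W(-64.5,11,51),W(-64.5,-11,51)]
  q=((proj("scene",np.array(P))-[340,170]+.5)*F-.5).round().astype(int)
  for p in q: cv2.circle(big,tuple(int(a) for a in p),3,(0,0,255),-1)
  cv2.imwrite("pics/l9o.png",big)
  bt=cv2.resize(t[185:275,200:260],None,fx=6,fy=6,interpolation=cv2.INTER_CUBIC)
  q=((proj("top",np.array(P))-[200,185]+.5)*6-.5).round().astype(int)
  for p in q: cv2.circle(bt,tuple(int(a) for a in p),2,(0,0,255),-1)
  cv2.imwrite("pics/l9ot.png",bt)
E
```

```text
(no output)
```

View pics/l9o.png

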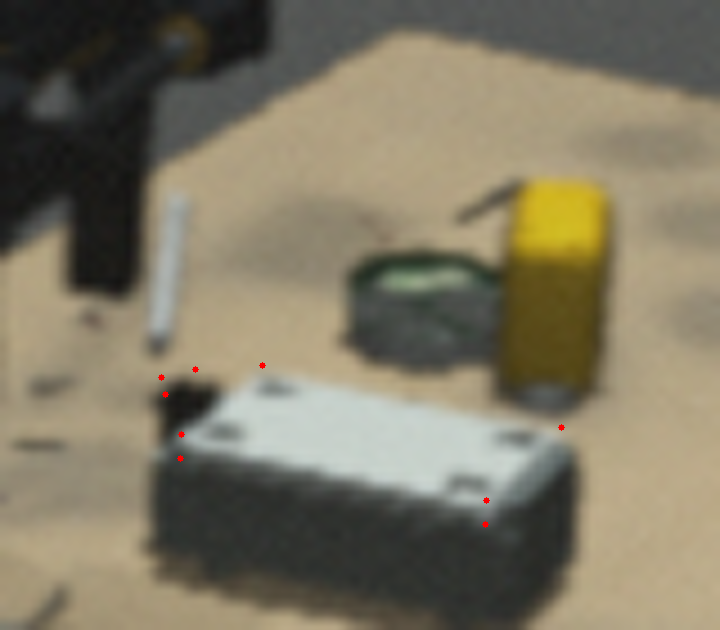

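View pics/l9ot.png

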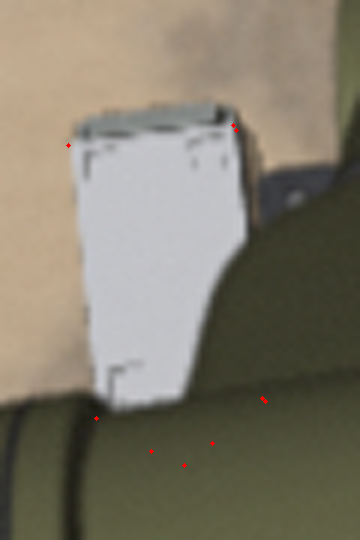

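```bash
cat >> h.py <<'E'
def edge(g,C,psi,z,axis,s0,s1,ts,cam="top",step=.5):
    """sub-pixel strongest-gradient location along axis ('x'/'y') between s0,s1 for each cross coord in ts (mm)"""
    a=np.radians(psi);u=np.array([np.cos(a),np.sin(a)]);v=np.array([-u[1],u[0]]);C=np.array(C)
    out=[]; ss=np.arange(s0,s1+step/2,step)
    for t in ts:
        X=np.array([[*(C+(u*s+v*t if axis=='x' else u*t+v*s)),z] for s in ss])/1000
        p=proj(cam,X).astype(np.float32); pr=cv2.GaussianBlur(cv2.remap(g,p[:,:1],p[:,1:],cv2.INTER_CUBIC),(1,5),0).ravel()
        d=np.abs(np.gradient(pr)); k=d.argmax(); 
        lo,hi=max(0,k-3),min(len(d),k+4); out.append((d[lo:hi]*ss[lo:hi]).sum()/d[lo:hi].sum())
    return np.array(out)
E
python3 - <<'E'
from h import *
g=cv2.cvtColor(cv2.imread("pics/top_avg.png"),cv2.COLOR_BGR2GRAY).astype(np.float32)
C=(518,-7.5); psi=-2.0
ts=np.arange(-40,41,4.)
for nm,a,b in(("L",26,35),("R",-35,-26)):
    e=edge(g,C,psi,48,'y',a,b,ts); k=np.polyfit(ts,e,1); res=e-np.polyval(k,ts); ok=abs(res)<1; k=np.polyfit(ts[ok],e[ok],1)
    print(nm,"at0",k[1].round(2),"slope deg",np.degrees(k[0]).round(2),"sd",res[ok].std().round(2),ok.sum())
ys=np.arange(-16,17,2.)
for nm,a,b,yy,z in(("railin",46,55,ys,48),("railout",56,68,ys,48),("plate-x",-56,-45,np.r_[-26:-15:2,16:27:2],48),("clipnose",-58,-48,np.arange(-8,9,2),49),("lip",-78,-66,np.arange(-8,9,2),48),("wall-x z40",-66,-57,np.r_[-24:-15:2,16:25:2],40)):
    e=edge(g,C,psi,z,'x',a,b,yy); print(nm,np.median(e).round(2),e.std().round(2), "slope",np.degrees(np.polyfit(yy,e,1)[0]).round(1))
# same on open tub, now closed
print("tub")
g2=cv2.cvtColor(cv2.imread("pics/top_d.png"),cv2.COLOR_BGR2GRAY).astype(np.float32)
C=CT;psi=PSI
ts=np.arange(-30,41,4.)
for nm,a,b,t in(("L",26,35,ts),("R",-35,-26,np.arange(12,42,4))):
    e=edge(g2,C,psi,48,'y',a,b,t); k=np.polyfit(t,e,1); print(nm,"at0",k[1].round(2),"slope",np.degrees(k[0]).round(2),"sd",(e-np.polyval(k,t)).std().round(2))
for nm,a,b,yy,z in(("railin",46,55,ys,48),("railout",56,68,ys,48)):
    e=edge(g2,C,psi,z,'x',a,b,yy); print(nm,np.median(e).round(2),e.std().round(2), "slope",np.degrees(np.polyfit(yy,e,1)[0]).round(1))
E
```

```text
L at0 29.11 slope deg 0.31 sd 0.38 14
R at0 -30.06 slope deg -1.07 sd 0.37 20
railin 48.59 0.56 slope -2.5
railout 59.56 2.15 slope -9.3
plate-x -50.48 0.81 slope 1.0
clipnose -55.06 2.19 slope -17.2
lip -74.1 0.51 slope -1.4
wall-x z40 -64.09 1.09 slope 0.3
tub
L at0 28.86 slope -0.14 sd 0.52
R at0 -30.63 slope 0.08 sd 0.28
railin 50.57 1.1 slope 4.0
railout 61.04 0.88 slope 2.7
```

```bash
python3 - <<'E'
from h import *
g=cv2.cvtColor(cv2.imread("pics/top_avg.png"),cv2.COLOR_BGR2GRAY).astype(np.float32)
def prof(g,C,psi,z,xs,ys):
    a=np.radians(psi);u=np.array([np.cos(a),np.sin(a)]);v=np.array([-u[1],u[0]]);C=np.array(C);o=[]
    for x in xs:
        X=np.array([[*(C+u*x+v*y),z] for y in ys])/1000;p=proj("top",X).astype(np.float32);o.append(int(cv2.remap(g,p[:,:1],p[:,1:],cv2.INTER_CUBIC).mean()))
    return list(zip(xs.astype(int).tolist(),o))
C=(518,-8);psi=-2.4
print("rail y in+-14",prof(g,C,psi,48,np.arange(44,70,1.),np.arange(-14,15,1)))
print("plate end |y|22-27",prof(g,C,psi,48,np.arange(-64,-44,1.),np.r_[-27:-21:1,22:28:1]))
print("ledge |y|13-18",prof(g,C,psi,48,np.arange(-66,-44,1.),np.r_[-18:-12:1,13:19:1]))
print("clip",prof(g,C,psi,48,np.arange(-80,-44,1.),np.arange(-8,9,1)))
g2=cv2.cvtColor(cv2.imread("pics/top_d.png"),cv2.COLOR_BGR2GRAY).astype(np.float32)
print("TUB rail",prof(g2,CT,PSI,48,np.arange(44,70,1.),np.arange(-14,15,1)))
bt=cv2.resize(cv2.imread("pics/top_avg.png")[215:290,290:350],None,fx=8,fy=8,interpolation=cv2.INTER_CUBIC)
a=np.radians(psi);u=np.array([np.cos(a),np.sin(a)]);v=np.array([-u[1],u[0]])
P=[np.array([*(np.array(C)+u*x+v*y),48])/1000 for x,y in[(-50,-30),(-50,30),(50.5,-30),(50.5,30),(51.5,-24),(51.5,24),(60,24),(60,-24),(40,19),(40,-19),(-40,19),(-40,-19),(34,13),(46,13),(46,25),(34,25),(-34,-13),(-46,-13),(-46,-25),(-34,-25)]]
for p in ((proj("top",np.array(P))-[290,215]+.5)*8-.5).round().astype(int): cv2.circle(bt,tuple(int(k) for k in p),1,(0,0,255),-1)
cv2.imwrite("pics/full_o.png",bt)
E
```

```text
rail y in+-14 [(44, 165), (45, 168), (46, 167), (47, 164), (48, 152), (49, 130), (50, 112), (51, 111), (52, 122), (53, 125), (54, 122), (55, 120), (56, 119), (57, 120), (58, 124), (59, 131), (60, 140), (61, 146), (62, 147), (63, 143), (64, 142), (65, 145), (66, 148), (67, 148), (68, 146), (69, 145)]
plate end |y|22-27 [(-64, 68), (-63, 63), (-62, 75), (-61, 93), (-60, 109), (-59, 112), (-58, 103), (-57, 96), (-56, 93), (-55, 88), (-54, 82), (-53, 85), (-52, 98), (-51, 119), (-50, 144), (-49, 160), (-48, 159), (-47, 148), (-46, 144), (-45, 145)]
ledge |y|13-18 [(-66, 106), (-65, 85), (-64, 70), (-63, 66), (-62, 76), (-61, 93), (-60, 110), (-59, 124), (-58, 143), (-57, 163), (-56, 173), (-55, 169), (-54, 162), (-53, 151), (-52, 140), (-51, 142), (-50, 155), (-49, 166), (-48, 167), (-47, 163), (-46, 162), (-45, 166)]
clip [(-80, 146), (-79, 147), (-78, 144), (-77, 139), (-76, 130), (-75, 112), (-74, 94), (-73, 75), (-72, 65), (-71, 53), (-70, 46), (-69, 42), (-68, 42), (-67, 45), (-66, 47), (-65, 51), (-64, 53), (-63, 55), (-62, 55), (-61, 53), (-60, 47), (-59, 42), (-58, 48), (-57, 62), (-56, 86), (-55, 107), (-54, 129), (-53, 138), (-52, 145), (-51, 155), (-50, 164), (-49, 170), (-48, 171), (-47, 172), (-46, 171), (-45, 170)]
TUB rail [(44, 192), (45, 191), (46, 191), (47, 192), (48, 190), (49, 186), (50, 173), (51, 149), (52, 129), (53, 126), (54, 133), (55, 136), (56, 134), (57, 132), (58, 132), (59, 135), (60, 139), (61, 147), (62, 156), (63, 164), (64, 167), (65, 167), (66, 166), (67, 166), (68, 165), (69, 164)]
```

View pics/full_o.png

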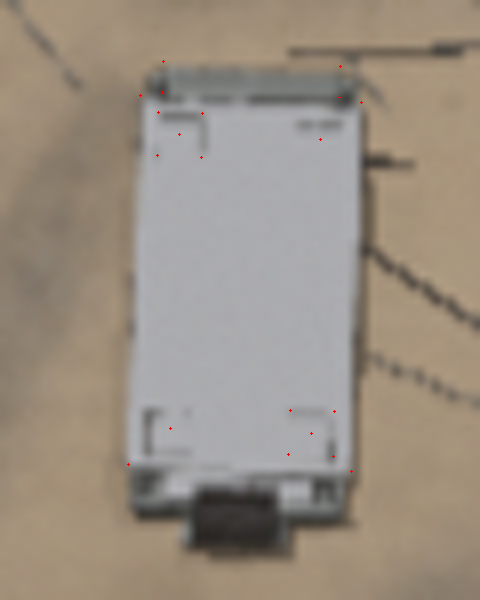

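Request:
play_rows(increments=[[1,-20,-6,5,-0.003,0.001,0.004],[1,-34,-9,5,0,0,0],[1,-34,-9,5,0,0,0],[1,-28,-8,5,0,0,0],[1,-18,-5,8,0,0,0],[1,-10,-3,8,0,0,0],[1,-3,-1,4,0,0,0],[1,0,0,0,0,0,0]], grip_force=30)

```text
clock: 26.6
tool_pos: [0.56, 0.2054, 0.0854]
eef_rot: [0.751, -0.66, -0.003, -0.0]
contact_force: [-0.4, -0.1, 0.6]
opening: 1.002
```

```bash
python3 - <<'E'
from h import *
plan([*CT,27],down(-83.6),1)
E
```

```text
at [560.  205.4  85.4] yaw -82.67 zaxis [-0.0041  0.004  -1.    ] clock 26.6 open 1.002 F [-0.43 -0.09  0.63] M [ 0.01 -0.04  0.01]
[13.1, -2.8, 58.3] [0.0036, 0.0045, 0.0163]
```

Request:
play_rows(increments=[[1,4,-1,0,0.002,0.002,0.008],[1,5,-1,0,0.002,0.002,0.008],[1,3,-1,4,0,0,0],[1,1,0,10,0,0,0],[1,0,0,14,0,0,0],[1,0,0,14,0,0,0],[1,0,0,9,0,0,0],[1,0,0,0,0,0,0]])

```text
clock: 27.6
tool_pos: [0.5648, 0.1882, 0.0304]
eef_rot: [0.744, -0.669, 0.0, 0.001]
contact_force: [-0.5, 0.4, 0.3]
opening: 1.003
```

```bash
python3 - <<'E'
from h import *
plan([*CT,27],down(-83.6),1)
E
```

```text
at [564.8 188.2  30.4] yaw -83.91 zaxis [-5.0e-04 -1.8e-03 -1.0e+00] clock 27.6 open 1.003 F [-0.53  0.36  0.29] M [ 0.08  0.02 -0.05]
[-4.8, 0.1, 3.4] [0.0007, -0.0017, -0.0054]
```

Request:
play_rows(increments=[[1,-2.5,0,2,0,-0.001,-0.005],[1,-2,0,1.4,0,0,0],[1,0,0,0,0,0,0],[0.5,0,0,0,0,0,0],[0.5,0,0,0,0,0,0],[0.5,0,0,0,0,0,0],[0.5,0,0,0,0,0,0],[0.5,0,0,0,0,0,0]])

```text
clock: 28.6
tool_pos: [0.5652, 0.1935, 0.028]
eef_rot: [0.746, -0.666, 0.001, -0.001]
contact_force: [-0.3, -0.2, 0.5]
opening: 0.674
```

```bash
python3 - <<'E'
from h import *
plan([*CT,27],down(-83.6),1)
E
```

```text
at [565.2 193.5  28. ] yaw -83.59 zaxis [ 1.8e-03  2.0e-04 -1.0e+00] clock 28.6 open 0.674 F [-0.27 -0.18  0.47] M [0.06 0.03 0.03]
[0.4, 1.1, 1.0] [-0.0018, 0.0, 0.0002]
```

Request:
play_rows(increments=[[0.5,0,0,-4,0,0,0],[0.5,0,0,-10,0,0,0],[0.5,0,0,-18,0,0,0],[0.5,0,0,-22,0,0,0],[0.5,0,0,-18,0,0,0],[0.5,0,0,-8,0,0,0],[0.5,0,0,0,0,0,0],[0.5,0,0,0,0,0,0]])

```text
clock: 29.6
tool_pos: [0.5643, 0.1933, 0.114]
eef_rot: [0.746, -0.666, 0.0, -0.001]
contact_force: [0.1, 0.3, -3.5]
opening: 0.675
```

```bash
python3 - <<'E'
from h import *
plan([517.5,-7.3,115],down(-92.4),6)
im=avg("scene",2); crop(im,330,140,100,80,8,"pics/p1.png")
E
```

```text
at [564.3 193.3 114. ] yaw -83.59 zaxis [ 1.4e-03  2.0e-04 -1.0e+00] clock 29.6 open 0.675 F [ 0.06  0.27 -3.46] M [ 0.02  0.03 -0.05]
[32.3, 11.5, -0.2] [-0.0002, 0.0, 0.0256]
[32.6, 10.6, -0.2] [-0.0002, 0.0, 0.0256]
[32.9, 9.8, -0.2] [-0.0002, 0.0, 0.0256]
[33.1, 9.0, -0.2] [-0.0002, 0.0, 0.0256]
[33.4, 8.1, -0.2] [-0.0002, 0.0, 0.0256]
[33.5, 7.3, -0.2] [-0.0002, 0.0, 0.0256]
```

View pics/p1.png

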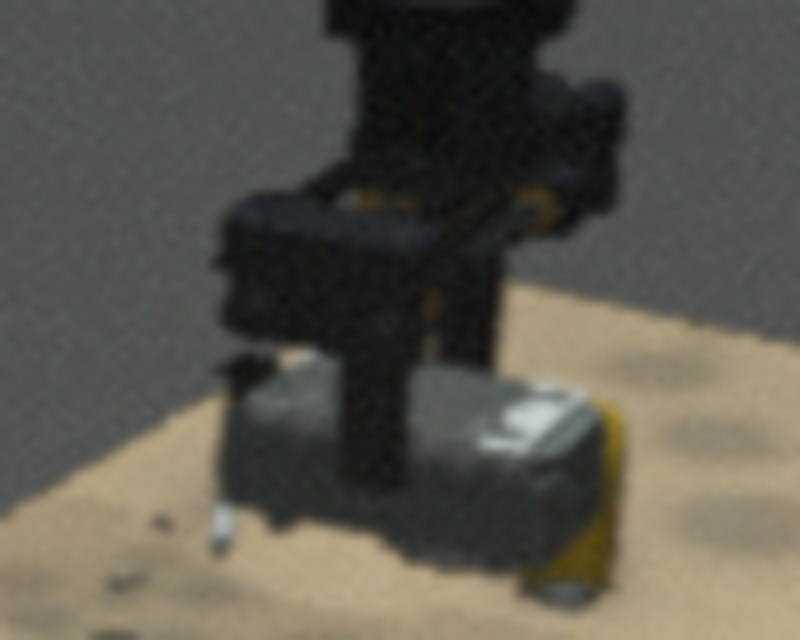

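Request:
play_rows(increments=[[0.5,15,5,0,0,0,0.015],[0.5,30,10,0,0,0,0.026],[0.5,35,10,0,0,0,0.028],[0.5,35,9,0,0,0,0.028],[0.5,30,8,0,0,0,0.026],[0.5,22,6,0,0,0,0.02],[0.5,10,3,0,0,0,0.01],[0.5,4,1,0,0,0,0]])

```text
clock: 30.7
tool_pos: [0.5144, -0.0033, 0.1113]
eef_rot: [-0.688, 0.726, -0.0, -0.004]
contact_force: [0.1, 0.9, -2.5]
opening: 0.674
```

```bash
python3 - <<'E'
from h import *
plan([517.5,-7.3,90],down(-92.4),1)
E
```

```text
at [514.4  -3.3 111.3] yaw -93.13 zaxis [-0.0053 -0.0051 -1.    ] clock 30.7 open 0.674 F [ 0.12  0.87 -2.48] M [ 0.08  0.01 -0.05]
[3.8, -3.4, 21.3] [0.005, -0.0053, -0.0128]
```

Request:
play_rows(increments=[[0.5,1,-1,5,0.003,-0.003,-0.006],[0.5,1,-1,8,0.002,-0.002,-0.006],[0.5,0.5,-1,8,0,0,0],[0.5,0.5,-0.3,4,0,0,0],[0.5,0,0,0,0,0,0],[0.5,0,0,0,0,0,0],[0.5,0,0,0,0,0,0],[0.5,0,0,0,0,0,0]])

```text
clock: 31.7
tool_pos: [0.5188, -0.0032, 0.0841]
eef_rot: [-0.694, 0.72, 0.0, 0.001]
contact_force: [0.8, 0.4, -3.2]
opening: 0.678
```

```bash
python3 - <<'E'
from h import *
plan([517.5,-7.3,76.5],down(-92.4),1)
im=avg("scene",3); cv2.imwrite("pics/scene_e.png",im); crop(im,285,190,80,80,9,"pics/p2.png")
im=avg("top",2); cv2.imwrite("pics/top_e.png",im); crop(im,280,200,90,95,6,"pics/p2t.png")
E
```

```text
at [518.8  -3.2  84.1] yaw -92.1 zaxis [ 0.0013  0.002  -1.    ] clock 31.7 open 0.678 F [ 0.81  0.39 -3.19] M [ 0.04  0.04 -0.1 ]
[4.2, 1.2, 7.6] [-0.0012, 0.0021, 0.0052]
```

View pics/p2.png

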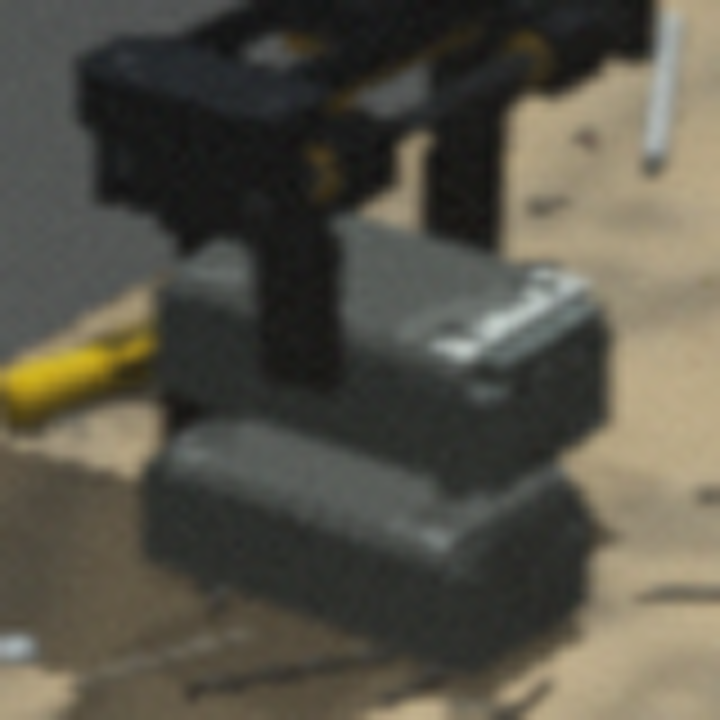

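View pics/p2t.png

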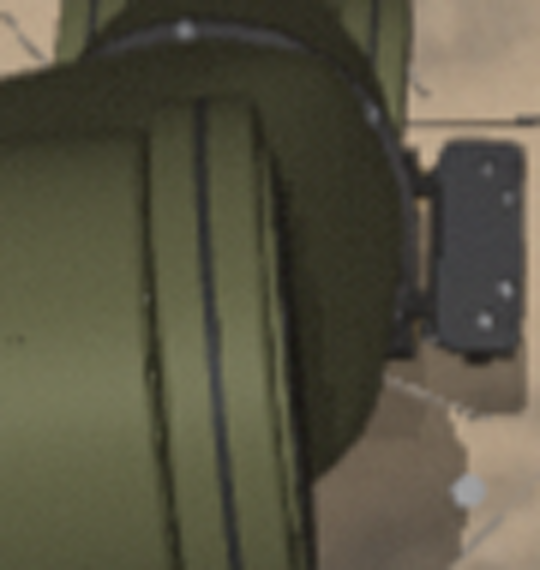

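Request:
play_rows(increments=[[0.5,1.5,0.4,0,-0.001,0.002,0.005],[0.5,1.5,0.4,1,0,0,0],[0.5,0.8,0.4,2,0,0,0],[0.5,0,0,2,0,0,0],[0.5,0,0,0,0,0,0],[0.5,0,0,0,0,0,0],[0.5,0,0,0,0,0,0],[0.5,0,0,0,0,0,0]])

```text
clock: 32.95
tool_pos: [0.5172, -0.0073, 0.0785]
eef_rot: [-0.692, 0.722, 0.0, -0.0]
contact_force: [-1.2, 0.7, -3.2]
opening: 0.674
```

```bash
python3 - <<'E'
from h import *
plan([517.5,-7.3,76.5],down(-92.4),1)
im=avg("scene",3); cv2.imwrite("pics/scene_f.png",im)
big=cv2.resize(im[190:270,285:365],None,fx=9,fy=9,interpolation=cv2.INTER_CUBIC); big=cv2.convertScaleAbs(big,alpha=2.2,beta=0); cv2.imwrite("pics/p3.png",big)
E
```

```text
at [517.2  -7.3  78.5] yaw -92.41 zaxis [-3.e-04 -1.e-04 -1.e+00] clock 32.95 open 0.674 F [-1.24  0.71 -3.16] M [ 0.05  0.03 -0.06]
[-0.0, -0.3, 2.0] [0.0003, -0.0001, -0.0002]
```

View pics/p3.png

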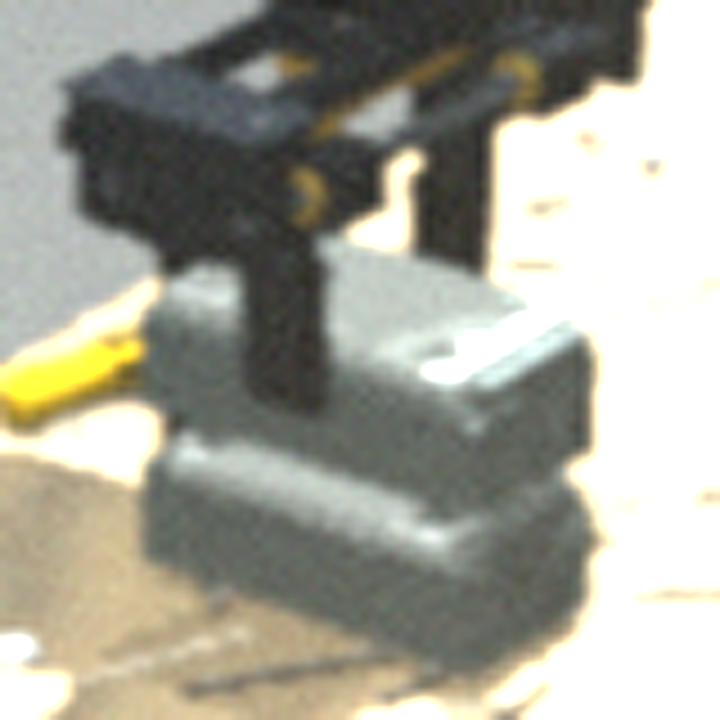

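```bash
python3 - <<'E'
from h import *
im=cv2.imread("pics/scene_f.png"); g=cv2.cvtColor(im,cv2.COLOR_BGR2GRAY).astype(np.float32)
a=np.radians(-2.4);u=np.array([np.cos(a),np.sin(a)]);v=np.array([-u[1],u[0]]);C=np.array([516.5,-7.3])
W=lambda x,y,z:np.array([*(C+u*x+v*y),z])/1000
for nm,x,y in(("right",60,28.5),("left",-60,-28.5),("front",60,-28.5)):
    for z in(20,25,30,70.5,75.5,80.5):
        p=proj("scene",W(x,y,z))[0]
        r=int(round(p[1])); row=g[r-1:r+2].mean(0); c=int(round(p[0]))
        seg=cv2.GaussianBlur(row[c-7:c+8].reshape(1,-1),(3,1),0).ravel(); up=cv2.resize(seg.reshape(1,-1),None,fx=10,fy=1,interpolation=cv2.INTER_CUBIC).ravel(); d=np.abs(np.gradient(up)); k=d.argmax()
        sl=slice(max(0,k-12),k+13); kk=(d[sl]*np.arange(len(d))[sl]).sum()/d[sl].sum()
        print(nm,z,"pred",p.round(2),"edge col",round((kk+.5)/10-.5+c-7,2),"diff",round((kk+.5)/10-.5+c-7-p[0],2), d[k].round(1))
# mm per px along u and v
print((proj("scene",W(1,0,50))-proj("scene",W(0,0,50))),(proj("scene",W(0,1,50))-proj("scene",W(0,0,50))))
E
```

```text
right 20 pred [350.8  251.78] edge col 350.1 diff -0.71 4.5
right 25 pred [350.84 250.05] edge col 350.96 diff 0.11 3.7
right 30 pred [350.88 248.3 ] edge col 350.89 diff 0.01 3.5
right 70.5 pred [351.21 234.01] edge col 350.83 diff -0.38 5.6
right 75.5 pred [351.25 232.22] edge col 350.91 diff -0.33 5.5
right 80.5 pred [351.29 230.42] edge col 350.95 diff -0.34 5.2
left 20 pred [300.23 247.02] edge col 300.11 diff -0.12 1.7
left 25 pred [300.2 245.3] edge col 300.13 diff -0.07 1.8
left 30 pred [300.16 243.58] edge col 300.23 diff 0.06 2.2
left 70.5 pred [299.9  229.45] edge col 296.05 diff -3.85 2.3
left 75.5 pred [299.86 227.68] edge col 300.15 diff 0.28 2.7
left 80.5 pred [299.83 225.9 ] edge col 300.03 diff 0.2 3.2
front 20 pred [337.76 260.25] edge col 343.72 diff 5.96 0.6
front 25 pred [337.78 258.47] edge col 340.16 diff 2.39 0.2
front 30 pred [337.8 256.7] edge col 340.24 diff 2.44 0.2
front 70.5 pred [337.98 242.11] edge col 336.91 diff -1.07 0.1
front 75.5 pred [338.   240.29] edge col 337.08 diff -0.91 0.1
front 80.5 pred [338.02 238.46] edge col 338.3 diff 0.28 0.6
[[0.31364398 0.10471198]] [[ 0.23466604 -0.13883869]]
```

Request:
play_rows(increments=[[0.5,0,-0.3,1,0,0,0],[0.5,0,0,1,0,0,0],[0.5,0,0,0.8,0,0,0],[0.5,0,0,0.8,0,0,0],[0.5,0,0,0.6,0,0,0],[0.5,0,0,0.6,0,0,0],[0.5,0,0,0,0,0,0],[0.5,0,0,0,0,0,0]])

```text
clock: 34.1
tool_pos: [0.5177, -0.0073, 0.0736]
eef_rot: [-0.692, 0.722, -0.0, 0.0]
contact_force: [-1.2, -0.8, -2.5]
opening: 0.672
```

```bash
python3 - <<'E'
from h import *
plan([517.5,-7.3,72],down(-92.4),1)
E
```

```text
at [517.7  -7.3  73.6] yaw -92.42 zaxis [ 1.e-04 -0.e+00 -1.e+00] clock 34.1 open 0.672 F [-1.22 -0.85 -2.49] M [0.06 0.04 0.02]
[-0.0, 0.2, 1.6] [-0.0001, -0.0, -0.0004]
```

Request:
play_rows(increments=[[0.5,0,0,0.6,0,0,0],[0.5,0,0,0.6,0,0,0],[0.5,0,0,0.5,0,0,0],[0.5,0,0,0.4,0,0,0],[0.5,0,0,0,0,0,0],[0.5,0,0,0,0,0,0],[0.5,0,0,0,0,0,0],[0.5,0,0,0,0,0,0]])

```text
clock: 35.1
tool_pos: [0.5182, -0.0074, 0.0719]
eef_rot: [-0.692, 0.722, -0.0, 0.0]
contact_force: [0.3, 1.0, -0.0]
opening: 0.675
```

```bash
python3 - <<'E'
from h import *
plan([517.5,-7.3,72],down(-92.4),1)
im=avg("scene",3); cv2.imwrite("pics/scene_g.png",im)
big=cv2.resize(im[190:270,285:365],None,fx=9,fy=9,interpolation=cv2.INTER_CUBIC); big=cv2.convertScaleAbs(big,alpha=2.2,beta=0); cv2.imwrite("pics/p4.png",big)
E
```

```text
at [518.2  -7.4  71.9] yaw -92.42 zaxis [ 0.0013 -0.     -1.    ] clock 35.1 open 0.675 F [ 0.34  1.05 -0.02] M [0.1  0.02 0.06]
[-0.0, 0.7, -0.1] [-0.0013, 0.0, -0.0004]
```

View pics/p4.png

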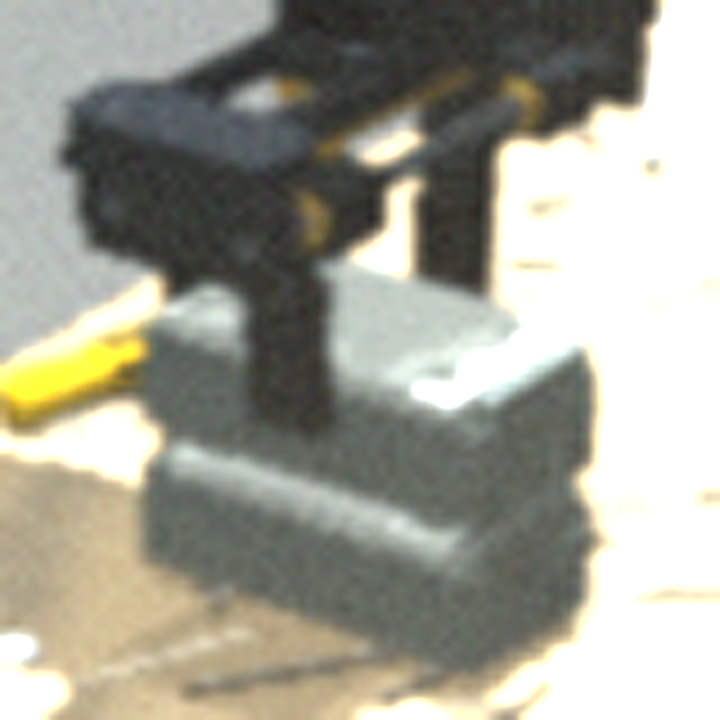

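Request:
play_rows(increments=[[0.7,0,0,0,0,0,0],[0.78,0,0,0,0,0,0],[0.9,0,0,0,0,0,0],[1,0,0,0,0,0,0],[1,0,0,-6,0,0,0],[1,0,0,-20,0,0,0],[1,0,0,-35,0,0,0],[1,0,0,-40,0,0,0]])

```text
clock: 36.25
tool_pos: [0.5163, -0.0074, 0.174]
eef_rot: [-0.692, 0.722, 0.002, -0.002]
contact_force: [0.4, 1.0, -0.5]
opening: 0.994
```

Request:
play_rows(increments=[[1,20,0,-30,0,0,0],[1,40,0,-10,0,0,0],[1,50,0,0,0,0,0],[1,50,0,0,0,0,0],[1,50,0,0,0,0,0],[1,40,0,0,0,0,0],[1,20,0,0,0,0,0],[1,5,0,0,0,0,0]])

```text
clock: 37.25
tool_pos: [0.507, -0.2896, 0.2221]
eef_rot: [-0.693, 0.721, -0.003, 0.002]
contact_force: [0.7, 0.3, -0.8]
opening: 1.001
```

```bash
python3 - <<'E'
from h import *
plan([517.5,-7.3,72],down(-92.4),1)
im=avg("scene",3); cv2.imwrite("pics/scene_h.png",im)
big=cv2.resize(im[190:270,285:365],None,fx=9,fy=9,interpolation=cv2.INTER_CUBIC); cv2.imwrite("pics/p5.png",big)
im=avg("top",3); cv2.imwrite("pics/top_h.png",im); crop(im,285,205,75,90,6,"pics/p5t.png")
E
```

```text
at [ 507.  -289.6  222.1] yaw -92.22 zaxis [ 0.0061 -0.0011 -1.    ] clock 37.25 open 1.001 F [ 0.74  0.31 -0.84] M [0.09 0.04 0.02]
[-282.6, 1.3, 149.8] [-0.0061, -0.0009, 0.0032]
```

View pics/p5.png

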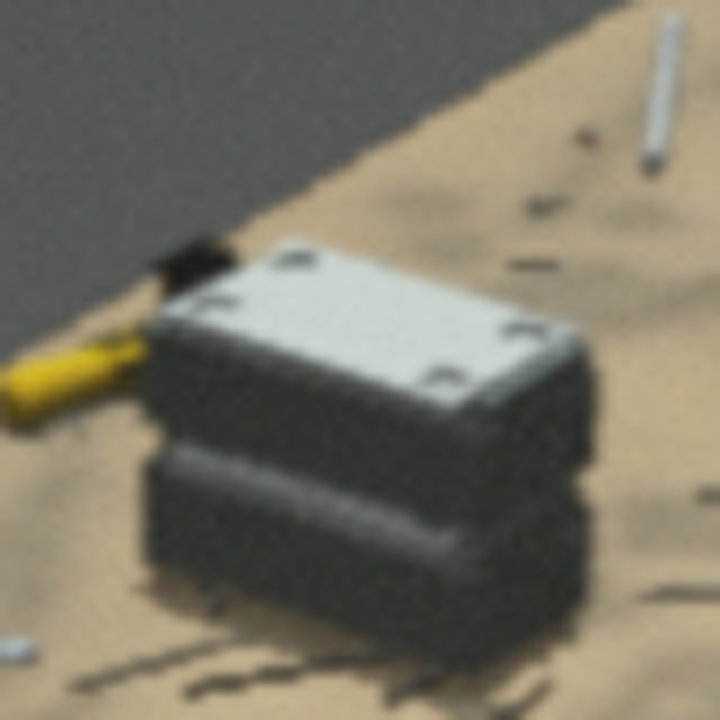

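View pics/p5t.png

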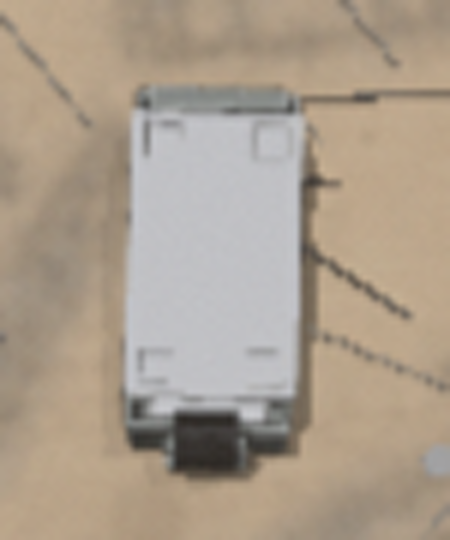

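```bash
python3 - <<'E'
from h import *
im=cv2.imread("pics/scene_h.png"); g=cv2.cvtColor(im,cv2.COLOR_BGR2GRAY).astype(np.float32)
g0=cv2.cvtColor(cv2.imread("pics/scene_avg.png"),cv2.COLOR_BGR2GRAY).astype(np.float32)
a=np.radians(-2.4);u=np.array([np.cos(a),np.sin(a)]);v=np.array([-u[1],u[0]]);C=np.array([516.5,-7.3])
W=lambda x,y,z:np.array([*(C+u*x+v*y),z])/1000
def e(g,x,y,z0):  # strongest edge in z on vertical line at lid side
    zs=np.arange(z0-12,z0+12,.5); p=proj("scene",np.array([W(x,y,z) for z in zs])).astype(np.float32)
    pr=cv2.GaussianBlur(cv2.remap(g,p[:,:1],p[:,1:],cv2.INTER_CUBIC),(1,5),0).ravel(); d=abs(np.gradient(pr)); k=d.argmax(); s=slice(max(0,k-3),k+4); return (d[s]*zs[s]).sum()/d[s].sum()
for x in(-45,-30,-15,0,15,30,45): print(x,"full lid before",round(e(g0,x,-30,48),1),"stacked",round(e(g,x,-30,92),1))
gt=cv2.cvtColor(cv2.imread("pics/top_h.png"),cv2.COLOR_BGR2GRAY).astype(np.float32)
ts=np.arange(-40,41,4.)
for nm,A,B in(("L",26,35),("R",-35,-26)):
    q=edge(gt,C,-2.4,92,'y',A,B,ts); k=np.polyfit(ts,q,1); r_=q-np.polyval(k,ts); ok=abs(r_)<1; k=np.polyfit(ts[ok],q[ok],1); print(nm,k[1].round(2),np.degrees(k[0]).round(2))
for nm,A,B in(("railin",44,55),("lip",-80,-66)):
    print(nm,np.median(edge(gt,C,-2.4,92,'x',A,B,np.arange(-8,9,2.))).round(2))
E
```

```text
-45 full lid before 51.6 stacked 94.0
-30 full lid before 44.6 stacked 89.0
-15 full lid before 45.4 stacked 88.6
0 full lid before 45.1 stacked 89.4
15 full lid before 44.6 stacked 89.0
30 full lid before 44.9 stacked 89.4
45 full lid before 45.0 stacked 89.0
L 29.17 -0.04
R -30.32 0.87
railin 50.99
lip -76.08
```

```bash
python3 - <<'E'
from plant import r
print(r.finish_job()); print(r.get_state()['clock'])
E
```

```text
the job is handed in; nothing more can be done
None
the job is handed in; nothing more can be done
```

The last nut is in the tub, the lid is shut, and the closed tub is seated on the full tub. I handed the job in at about 37.6 s; `finish_job` gives no verdict.

- **Nut:** I dropped it into the tub, and the top view then showed all three nuts inside.
- **Lid:** With the tongue hooked under the rail, I pressed the clip end until the fingertips read z = 47.9 mm at 32 N. A shut lid is 48 mm. The lid then looked flat in both views. I saw no separate sign of the clip snapping, but in the last top view the clip end looks like the full tub's.
- **Stacking:**
  - **Lift:** The tub came down 43.9 mm above where I gripped it, with its weight fully supported.
  - **Scene view:** It puts the upper lid 44.2 mm above the lower one on average (44 means seated, 48 means not), level along its length.
  - **Top view:** It gives the sides centred within about 1 mm and the axes within 0.01 rad.
- **Checks that disagreed:**
  - The fore-and-aft edges in the top view read unevenly: the rail was within about 0.5 mm, but the clip lip was several mm off. I put that down to my assumed height for the lip.
  - While I was picking up the nut, the fingers touched the bench with about 38 N. I did not measure the bystanders' positions afterwards, but nothing I saw had moved.

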